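# Set up the bottle mixer

### The job

Set up the bottle mixer: with its transport lock still pushed in, take the carousel by its square hub and seat it fully down on the mixer's square drive shaft, then stand every small brown dropper bottle from the bench (not the big blue-capped one) upright in a cup of the carousel so that the load is balanced (three bottles in every other cup, four bottles as two pairs facing each other across the hub). Then slide the transport lock out to its end stop and turn the loaded carousel about a quarter turn by its hub, either way, to check that it runs free. Leave everything at rest and do not disturb the timer and the petri dish behind the bottles.

Things in the scene. Friction and masses are not known exactly. Their poses are not given: they have to be found in the camera images.
- machine: The mixer, fixed to the bench: a white housing with a grey deck, 278 x 170 mm and 45 mm high, that reaches from 190 mm in front of (its -x, towards the robot) to 88 mm behind its origin. The origin lies on the vertical spindle axis at the level of the worktop; z up. Its yaw differs from start to start.
- shaft_tip (a point): The tip of the vertical steel drive shaft, 111 mm over the worktop, on the spindle axis; x and y are parallel to the sides of the shaft's square section and turn with the spindle. The shaft is 20 x 20 mm and 54 mm long above its seat; the top 12 mm taper to 12 x 12 mm.
- shaft_seat (a point): Centre of the top of the 70 x 70 mm drive plate at the foot of the shaft, 57 mm over the worktop, on the spindle axis: the carousel's underside comes to rest here. The front (-x) edge of the plate has a slot for the lock's tongue.
- spindle (a joint): Angle of the spindle (shaft and drive plate) in the housing, rad, counter-clockwise from above; 0 at the start, range -3.1 to 3.1. While the lock is in, it can turn only about 0.07 rad either way; when the lock is out it turns against a light friction (0.06 Nm) and stays where it is left.
- lock (a joint): Transport lock, m: 0 to 0.006 at the start (tongue in the slot of the drive plate, spindle held), 0.035 at its outer end stop (spindle free). It slides on the deck away from the spindle, along the machine's -x, with about 3 N of friction, and stays where it is left.
- lock_grip (a point): Centre of the lock's black grip, a block 26 mm (machine x) x 20 mm (machine y) x 34 mm high, top 85 mm over the worktop, this point 70 mm over the worktop; 132 mm in front of the spindle axis when the lock is fully in. x, y as the machine's.
- hub_grip (a point): On the axis of the carousel's square hub (30 x 30 mm, top 87 mm above the carousel's underside), 70 mm above the underside, where the hub is to be held. x and y are parallel to the hub's sides. The blind square bore (22.4 mm wide, 60 mm deep, open below) is parallel to the hub's sides, so the carousel fits the shaft in four positions.
- carousel_foot (a point): Centre of the carousel's underside, at the mouth of the bore.
- cup0 (a point): Cup 0 of the carousel: the point where the centre (half-way up) of a bottle standing in this cup lies, 64 mm from the hub axis. The cups follow each other every 60 degrees, so cups 0 and 3, 1 and 4, 2 and 5 face each other. Each is a round collar, 41 mm inside and 47 mm outside diameter, whose top is 22 mm above the carousel's underside; its floor is 5 mm above the underside.
- cup1 (a point): Cup 1 of the carousel: the point where the centre (half-way up) of a bottle standing in this cup lies, 64 mm from the hub axis. Like cup 0.
- cup2 (a point): Cup 2 of the carousel: the point where the centre (half-way up) of a bottle standing in this cup lies, 64 mm from the hub axis. Like cup 0.
- cup3 (a point): Cup 3 of the carousel: the point where the centre (half-way up) of a bottle standing in this cup lies, 64 mm from the hub axis. Like cup 0.
- cup4 (a point): Cup 4 of the carousel: the point where the centre (half-way up) of a bottle standing in this cup lies, 64 mm from the hub axis. Like cup 0.
- cup5 (a point): Cup 5 of the carousel: the point where the centre (half-way up) of a bottle standing in this cup lies, 64 mm from the hub axis. Like cup 0.
- bottle0_mid (a point): Centre, half-way up, of a loose brown dropper bottle with a black cap, 37 mm diameter, 88 mm high, 48 g, upright on the bench; the straight body reaches to 55 mm up, then narrows to the cap, 21 mm in diameter from 71 mm up. z is its axis. Three or four bottles are there; the rest are absent.
- bottle1_mid (a point): Another bottle like bottle0. May be absent.
- bottle2_mid (a point): Another bottle like bottle0. May be absent.
- bottle3_mid (a point): Another bottle like bottle0. May be absent.
- timer: Bystander: a small white bench timer, 62 x 66 x 23 mm, lying loose on the bench behind the bottles; origin at its underside.
- dish: Bystander: a closed petri dish, 59 mm diameter and 15 mm high, loose on the bench behind the bottles; origin at its underside.
- carousel: The carousel: a loose white disc of 185 mm diameter, 320 g, with six cups and a square hub in the middle; at the start it lies flat on the bench, hub up, to the right of the mixer. Origin at the centre of its underside, axes as point hub_grip.
There are look-alikes about, which are no part of the job. What is shaped like the part that bears bottle1_mid but green is not meant.

How it is judged:
On the way, in this order (a step that is already met when the one before it is completed fails the run):
1. the carousel is seated on the shaft, the transport lock still in (horizontal distance between carousel_foot and shaft_seat below 0.005 m and z of carousel_foot in the frame of shaft_seat below 0.005 m and angle between hub_grip's own z axis and vertical below 0.05 rad and value of joint lock below 0.01 m), for 0.2 s.
2. every bottle stands in a cup, in balance, the transport lock still in (all of step 1 and (distance between bottle0_mid and cup0 below 0.011 m or distance between bottle0_mid and cup1 below 0.011 m or distance between bottle0_mid and cup2 below 0.011 m or distance between bottle0_mid and cup3 below 0.011 m or distance between bottle0_mid and cup4 below 0.011 m or distance between bottle0_mid and cup5 below 0.011 m) and (distance between bottle1_mid and cup0 below 0.011 m or distance between bottle1_mid and cup1 below 0.011 m or distance between bottle1_mid and cup2 below 0.011 m or distance between bottle1_mid and cup3 below 0.011 m or distance between bottle1_mid and cup4 below 0.011 m or distance between bottle1_mid and cup5 below 0.011 m) and (distance between bottle2_mid and cup0 below 0.011 m or distance between bottle2_mid and cup1 below 0.011 m or distance between bottle2_mid and cup2 below 0.011 m or distance between bottle2_mid and cup3 below 0.011 m or distance between bottle2_mid and cup4 below 0.011 m or distance between bottle2_mid and cup5 below 0.011 m) and (distance between bottle3_mid and cup0 below 0.011 m or distance between bottle3_mid and cup1 below 0.011 m or distance between bottle3_mid and cup2 below 0.011 m or distance between bottle3_mid and cup3 below 0.011 m or distance between bottle3_mid and cup4 below 0.011 m or distance between bottle3_mid and cup5 below 0.011 m) and angle between each of bottle0_mid, bottle1_mid, bottle2_mid, bottle3_mid's own z axis and vertical below 0.15 rad and ((distance between any of bottle0_mid, bottle1_mid, bottle2_mid, bottle3_mid and cup1 below 0.011 m and distance between any of bottle0_mid, bottle1_mid, bottle2_mid, bottle3_mid and cup2 below 0.011 m and distance between any of bottle0_mid, bottle1_mid, bottle2_mid, bottle3_mid and cup4 below 0.011 m and distance between any of bottle0_mid, bottle1_mid, bottle2_mid, bottle3_mid and cup5 below 0.011 m) or (distance between any of bottle0_mid, bottle1_mid, bottle2_mid, bottle3_mid and cup0 below 0.011 m and distance between any of bottle0_mid, bottle1_mid, bottle2_mid, bottle3_mid and cup2 below 0.011 m and distance between any of bottle0_mid, bottle1_mid, bottle2_mid, bottle3_mid and cup3 below 0.011 m and distance between any of bottle0_mid, bottle1_mid, bottle2_mid, bottle3_mid and cup5 below 0.011 m) or (distance between any of bottle0_mid, bottle1_mid, bottle2_mid, bottle3_mid and cup0 below 0.011 m and distance between any of bottle0_mid, bottle1_mid, bottle2_mid, bottle3_mid and cup1 below 0.011 m and distance between any of bottle0_mid, bottle1_mid, bottle2_mid, bottle3_mid and cup3 below 0.011 m and distance between any of bottle0_mid, bottle1_mid, bottle2_mid, bottle3_mid and cup4 below 0.011 m) or (distance between any of bottle0_mid, bottle1_mid, bottle2_mid, bottle3_mid and cup0 below 0.011 m and distance between any of bottle0_mid, bottle1_mid, bottle2_mid, bottle3_mid and cup2 below 0.011 m and distance between any of bottle0_mid, bottle1_mid, bottle2_mid, bottle3_mid and cup4 below 0.011 m and not (distance between any of bottle0_mid, bottle1_mid, bottle2_mid, bottle3_mid and cup1 below 0.011 m or distance between any of bottle0_mid, bottle1_mid, bottle2_mid, bottle3_mid and cup3 below 0.011 m or distance between any of bottle0_mid, bottle1_mid, bottle2_mid, bottle3_mid and cup5 below 0.011 m)) or (distance between any of bottle0_mid, bottle1_mid, bottle2_mid, bottle3_mid and cup1 below 0.011 m and distance between any of bottle0_mid, bottle1_mid, bottle2_mid, bottle3_mid and cup3 below 0.011 m and distance between any of bottle0_mid, bottle1_mid, bottle2_mid, bottle3_mid and cup5 below 0.011 m and not (distance between any of bottle0_mid, bottle1_mid, bottle2_mid, bottle3_mid and cup0 below 0.011 m or distance between any of bottle0_mid, bottle1_mid, bottle2_mid, bottle3_mid and cup2 below 0.011 m or distance between any of bottle0_mid, bottle1_mid, bottle2_mid, bottle3_mid and cup4 below 0.011 m)))), for 0.2 s.
3. the transport lock is slid out to its end stop (horizontal distance between carousel_foot and shaft_seat below 0.005 m and z of carousel_foot in the frame of shaft_seat below 0.005 m and angle between hub_grip's own z axis and vertical below 0.05 rad and value of joint lock above 0.032 m), for 0.2 s.
4. the loaded carousel has been turned on its spindle (all of step 3 and (value of joint spindle above 0.8 rad or value of joint spindle below -0.8 rad)), for 0.2 s.
At the end, for the whole second after the job is handed in: Carousel down on the drive plate (5 mm); every bottle upright in a cup (centre within 11 mm of its point, tilt under 0.15 rad), cups balanced (facing pairs or every other cup); lock at its outer end (over 32 mm); spindle turned over 0.8 rad from its start; all at rest (all of step 4 and (distance between bottle0_mid and cup0 below 0.011 m or distance between bottle0_mid and cup1 below 0.011 m or distance between bottle0_mid and cup2 below 0.011 m or distance between bottle0_mid and cup3 below 0.011 m or distance between bottle0_mid and cup4 below 0.011 m or distance between bottle0_mid and cup5 below 0.011 m) and (distance between bottle1_mid and cup0 below 0.011 m or distance between bottle1_mid and cup1 below 0.011 m or distance between bottle1_mid and cup2 below 0.011 m or distance between bottle1_mid and cup3 below 0.011 m or distance between bottle1_mid and cup4 below 0.011 m or distance between bottle1_mid and cup5 below 0.011 m) and (distance between bottle2_mid and cup0 below 0.011 m or distance between bottle2_mid and cup1 below 0.011 m or distance between bottle2_mid and cup2 below 0.011 m or distance between bottle2_mid and cup3 below 0.011 m or distance between bottle2_mid and cup4 below 0.011 m or distance between bottle2_mid and cup5 below 0.011 m) and (distance between bottle3_mid and cup0 below 0.011 m or distance between bottle3_mid and cup1 below 0.011 m or distance between bottle3_mid and cup2 below 0.011 m or distance between bottle3_mid and cup3 below 0.011 m or distance between bottle3_mid and cup4 below 0.011 m or distance between bottle3_mid and cup5 below 0.011 m) and angle between each of bottle0_mid, bottle1_mid, bottle2_mid, bottle3_mid's own z axis and vertical below 0.15 rad and ((distance between any of bottle0_mid, bottle1_mid, bottle2_mid, bottle3_mid and cup1 below 0.011 m and distance between any of bottle0_mid, bottle1_mid, bottle2_mid, bottle3_mid and cup2 below 0.011 m and distance between any of bottle0_mid, bottle1_mid, bottle2_mid, bottle3_mid and cup4 below 0.011 m and distance between any of bottle0_mid, bottle1_mid, bottle2_mid, bottle3_mid and cup5 below 0.011 m) or (distance between any of bottle0_mid, bottle1_mid, bottle2_mid, bottle3_mid and cup0 below 0.011 m and distance between any of bottle0_mid, bottle1_mid, bottle2_mid, bottle3_mid and cup2 below 0.011 m and distance between any of bottle0_mid, bottle1_mid, bottle2_mid, bottle3_mid and cup3 below 0.011 m and distance between any of bottle0_mid, bottle1_mid, bottle2_mid, bottle3_mid and cup5 below 0.011 m) or (distance between any of bottle0_mid, bottle1_mid, bottle2_mid, bottle3_mid and cup0 below 0.011 m and distance between any of bottle0_mid, bottle1_mid, bottle2_mid, bottle3_mid and cup1 below 0.011 m and distance between any of bottle0_mid, bottle1_mid, bottle2_mid, bottle3_mid and cup3 below 0.011 m and distance between any of bottle0_mid, bottle1_mid, bottle2_mid, bottle3_mid and cup4 below 0.011 m) or (distance between any of bottle0_mid, bottle1_mid, bottle2_mid, bottle3_mid and cup0 below 0.011 m and distance between any of bottle0_mid, bottle1_mid, bottle2_mid, bottle3_mid and cup2 below 0.011 m and distance between any of bottle0_mid, bottle1_mid, bottle2_mid, bottle3_mid and cup4 below 0.011 m and not (distance between any of bottle0_mid, bottle1_mid, bottle2_mid, bottle3_mid and cup1 below 0.011 m or distance between any of bottle0_mid, bottle1_mid, bottle2_mid, bottle3_mid and cup3 below 0.011 m or distance between any of bottle0_mid, bottle1_mid, bottle2_mid, bottle3_mid and cup5 below 0.011 m)) or (distance between any of bottle0_mid, bottle1_mid, bottle2_mid, bottle3_mid and cup1 below 0.011 m and distance between any of bottle0_mid, bottle1_mid, bottle2_mid, bottle3_mid and cup3 below 0.011 m and distance between any of bottle0_mid, bottle1_mid, bottle2_mid, bottle3_mid and cup5 below 0.011 m and not (distance between any of bottle0_mid, bottle1_mid, bottle2_mid, bottle3_mid and cup0 below 0.011 m or distance between any of bottle0_mid, bottle1_mid, bottle2_mid, bottle3_mid and cup2 below 0.011 m or distance between any of bottle0_mid, bottle1_mid, bottle2_mid, bottle3_mid and cup4 below 0.011 m))) and linear speed of carousel below 0.02 m/s and velocity of joint spindle between -0.05 and 0.05 rad/s); the robot touches nothing.
It fails at once if the timer or the petri dish is moved by more than 3 cm (distance of any of timer, dish from where it was at the start of the episode above 0.03 m).
Of bottle0, bottle1, bottle2, bottle3 only 3 to 4 are there at a start; the rules pass over those that are not, and their reading is None.
At some moment in a run one of carousel may be knocked a few centimetres aside while the robot is not near it.
It also fails if it takes over 210 s, if anything falls off the work surface, if the arm or the gripper's body presses on something with over 40 N, if the wrist force passes 120 N, or if a joint passes its speed limit or range.

### The arm

A 6-joint arm with a two-finger parallel gripper is mounted at the origin on a cart in front of the work surface, level with it; the furniture and walls round the work are solid. World frame = base frame: x ahead of the robot, y to its left, z up, the work surface at z = 0. Lengths are in m, angles in rad, forces in N, time in s.
With the tool pointing down it reaches from about 0.35 to 1 m from the base axis. Payload 7.1 kg.
Tool frame: the origin (TCP) lies midway between the tips of the shut fingers; the grasp point (between the pads) lies ctrl.grip_depth behind it (ctrl.grip_depth is the distance from the TCP to the grasp point, in m); z points along the fingers, y is the direction in which the jaws open and shut (so a half turn about z gives the same grasp; the last joint's range is limited). The gripper opens to 85 mm and grips with 20 to 120 N. Pads are 22 mm wide; open, the fingers measure 114 mm over their backs; the gripper's body (76 mm by 85 mm) begins 54 mm behind the grasp point. The pads swing forward as they close: fully open they stand 13 mm farther back than shut.
Start: joints at [1.13, 0.423, 1.63, -0, 1.089, -0.019], TCP at [0.256, 0.57, 0.231] pointing down, gripper open.
Joint ranges: [-3, 3], [-0.9, 2.11], [0.09, 2.58], [-1.31, 4.45], [0.11, 2.69], [-2.54, 2.54]. Speed limits (rad/s): [2.39, 2.39, 3.01, 3.14, 3.14, 3.14].

### API

Orientations are given as a unit quaternion [x, y, z, w].
In Python, from bench import ctrl gives the robot as it stands.
- The arm moves only by the tool move_arm, never from a script. Its argument "motion" is a list that holds one entry, the list of rows, each a list of 7 numbers: the turn, a rotation vector about the tool's x, y, z in rad, then the shift along the tool's x, y, z in cm, then the finger opening in cm, from 0 to 8.54. A call has 1 to 20 rows; each row is the pose to reach, as a shift and turn from the pose commanded when the call began, along the tool's axes at that moment; what a row does not reach only later rows make up. A row lasts 1/12 s, in which the tool goes at most 41.7 mm and 7.16 degrees, less where a joint would pass 70% of its speed; a pose out of reach is approached as far as the arm can. A call with a gripper value outside its range is refused whole. The fingers move at their own pace and stop on an object; "newtons" is the grip in N (left out, the last holds). Time passes only in rows, so rows that repeat a pose let the fingers close. It gives the time, the measured TCP pose, the force and the opening at its end, in the units of the state.
- ctrl.observe(): the state, without advancing time (a new reading comes with each control period).
- ctrl.get_image(name): name is "side" or "top"; returns a dict with "pixels" (480x640x3 uint8, red, green, blue), "K" (3x3 intrinsics, pixels), "k1" (the pictures are not rectified: a ray, as slopes to the right and down, at radius r is drawn at 1 + k1 r^2 times it, then the intrinsics apply), "eye" and "attitude" of the camera in the world. Camera axes: x right, y down, z forward; pixel columns grow to the right and rows downward; lengths in m; the calibration is good to about 2 mm. A picture is of the moment at which its call begins. There is no depth.
- ctrl.finish_job(): hands the job in, once; it reports no verdict.
The state is a dict: "t": time; "joints": joint angles; "dq": joint speeds; "effort": joint torques, N m; "eef_pos": TCP position; "orientation": TCP orientation; "contact_force": force on the tool from outside, world axes, zero at the start; "moment": the same for the moment, N m; "width": opening from 0.0 (shut) to 1.0 (fully open).
Only numpy, scipy, OpenCV 4.12 (cv2) and the standard library are available. Lean on these libraries where they do the work, as an engineer would, in place of code of your own. Each camera call takes 0.05 s, during which the arm holds its last target.

## Working session

There is one attempt and no reset: what is moved stays moved. The work goes in short steps, Python scripts to look and compute and a tool call to move; the robot and the scene stay as the last step left them, time stands still between calls to the robot, and variables do not carry over. Pictures are saved under pics/ and viewed, and the job is handed in when it is done.

Besides the shell and the picture viewer there is one more tool, called after ">>>" as name(argument=value, ...) on one line, values as JSON. move_arm: Moves the arm, as the interface text tells. Its arguments: {"type":"object","properties":{"motion":{"type":"array"},"newtons":{"type":"number"}},"required":["motion"]}

```bash
ls; mkdir -p pics
python3 - <<'E'
from bench import ctrl
import cv2
print(ctrl.observe(), ctrl.grip_depth)
for n in ("side","top"):
    d=ctrl.get_image(n)
    cv2.imwrite(f"pics/{n}0.png",d["pixels"][:,:,::-1])
    print(n,d["K"],d["k1"],d["eye"],d["attitude"])
E
```

```text
pics
{'t': 0.0, 'joints': array([ 1.13001938e+00,  4.23863749e-01,  1.63071098e+00, -6.49136483e-06,
        1.08856576e+00, -1.89812008e-02]), 'dq': array([-1.91657074e-03, -9.26834850e-05,  1.70686627e-03,  1.66011259e-05,
        1.88441075e-04, -5.97895303e-04]), 'effort': array([-2.48741359e-03, -5.57381845e+01, -2.81732565e+01, -1.12663386e-04,
        7.47347600e-03,  2.28419975e-05]), 'eef_pos': array([0.2556072 , 0.56973877, 0.23052313]), 'orientation': array([ 2.09336426e-01,  9.77843373e-01, -7.54213164e-04, -1.73545759e-04]), 'contact_force': array([ 0.24382903,  0.44580167, -0.06959565]), 'moment': array([ 0.03151024, -0.00719097,  0.04707664]), 'width': 0.9957488079792125} 0.0187
side [[566.99930856   0.         315.93385373]
 [  0.         566.99930856 239.13114258]
 [  0.           0.           1.        ]] 0.0327404407398203 [ 0.49112094 -1.18936464  0.65313574] [ 0.845249   -0.02501825  0.02140582 -0.5333573 ]
top [[574.71401818   0.         315.79288944]
 [  0.         574.71401818 241.12047688]
 [  0.           0.           1.        ]] -0.00282492101711439 [ 0.42304579 -0.01961838  1.68379788] [ 0.71225967 -0.70063923  0.03045746 -0.02937974]
```

View pics/top0.png

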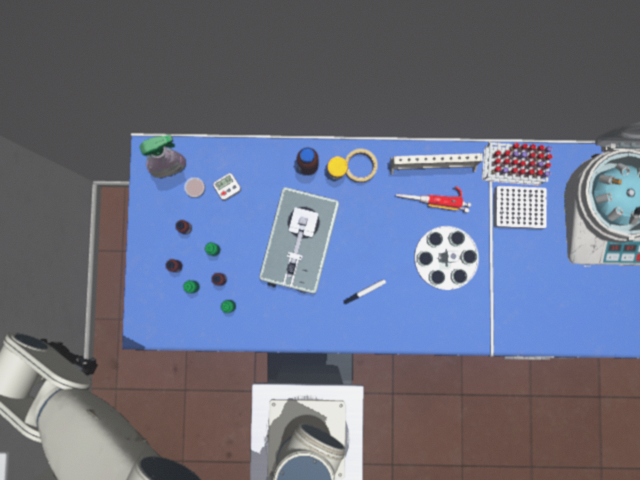

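View pics/side0.png

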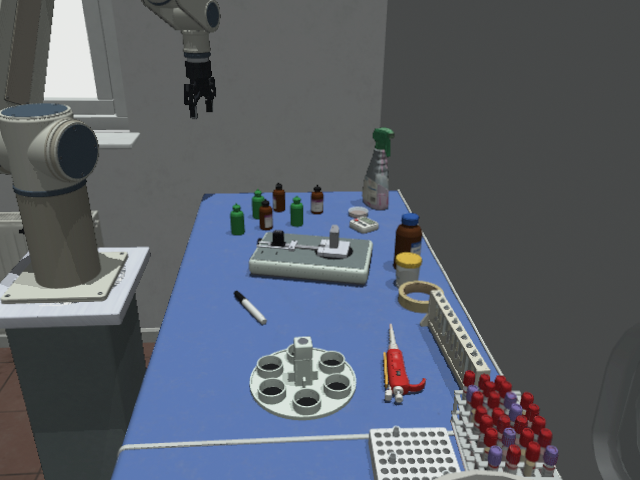

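```bash
cat > h.py <<'E'
import numpy as np, cv2
from scipy.spatial.transform import Rotation as R
from bench import ctrl
def snap(n,fn=None):
    d=ctrl.get_image(n)
    if fn: cv2.imwrite(f"pics/{fn}.png",d["pixels"][:,:,::-1])
    return d
def crop(d,x0,y0,x1,y1,s,fn):
    im=d["pixels"][y0:y1,x0:x1,::-1]
    cv2.imwrite(f"pics/{fn}.png",cv2.resize(im,None,fx=s,fy=s,interpolation=cv2.INTER_CUBIC))
def dist(d): return np.array([d["k1"],0,0,0,0],float)
def ray(d,u,v):
    p=cv2.undistortPointsIter(np.array([[[u,v]]],float),d["K"],dist(d),None,None,(3,50,1e-12))[0,0]
    return R.from_quat(d["attitude"]).apply([p[0],p[1],1.])
def onz(d,u,v,z):
    r=ray(d,u,v); e=np.array(d["eye"]); return e+r*(z-e[2])/r[2]
def proj(d,P):
    q=R.from_quat(d["attitude"]).inv().apply(np.atleast_2d(P)-np.array(d["eye"]))
    return cv2.projectPoints(q,np.zeros(3),np.zeros(3),d["K"],dist(d))[0][:,0]
E
python3 - <<'E'
from h import *
d=snap("top");s=snap("side")
print(onz(d,447,257,0),onz(d,183,227,.088),proj(d,[[.256,.57,.231]]))
crop(d,400,210,500,300,8,"c1"); crop(d,250,175,350,300,6,"c2"); crop(d,150,170,250,320,5.3/1.33,"c3")
crop(s,240,220,390,300,5.3,"c4"); crop(s,235,325,375,420,5.6,"c5")
E
```

```text
[ 0.525531   -0.40687284  0.        ] [0.591887   0.35034121 0.088     ] [[ 77.10595955 353.1558682 ]]
```

View pics/c1.png

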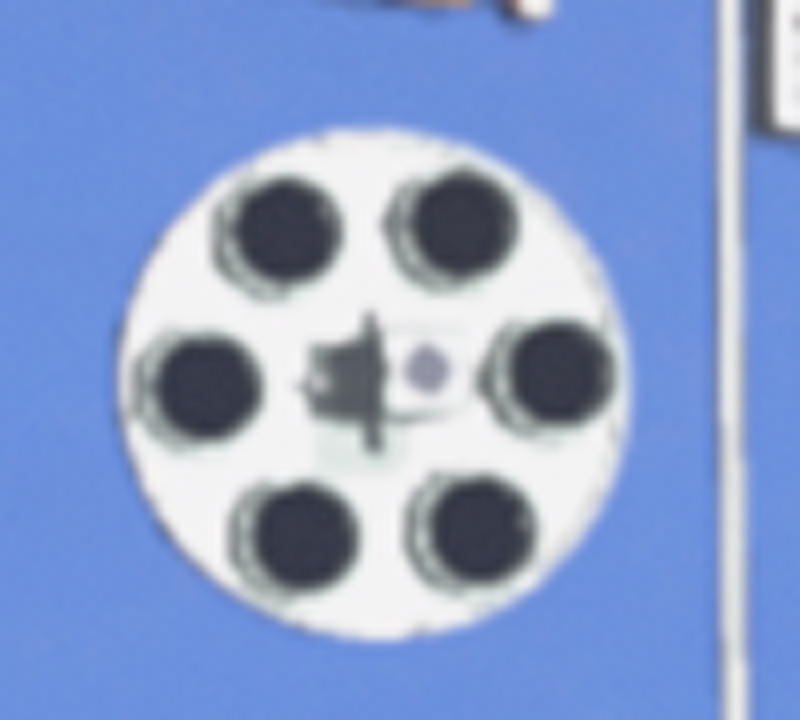

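View pics/c2.png

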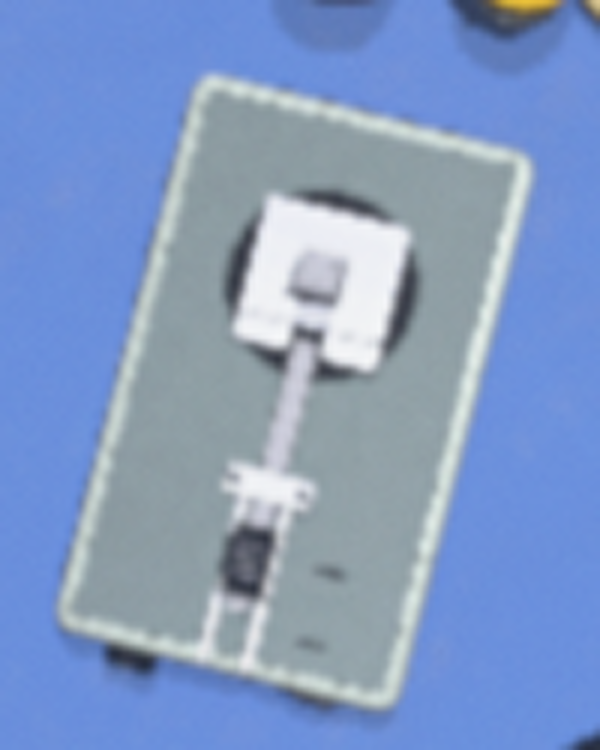

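View pics/c3.png

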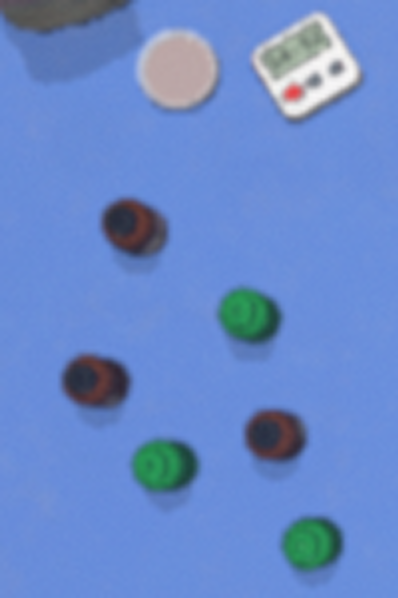

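View pics/c4.png

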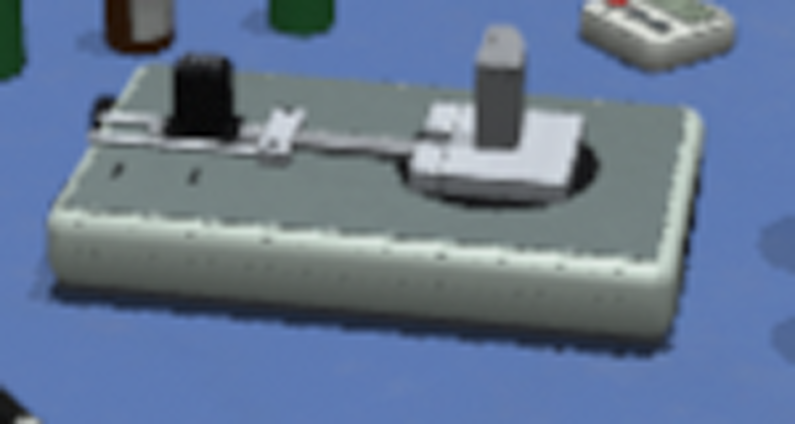

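View pics/c5.png

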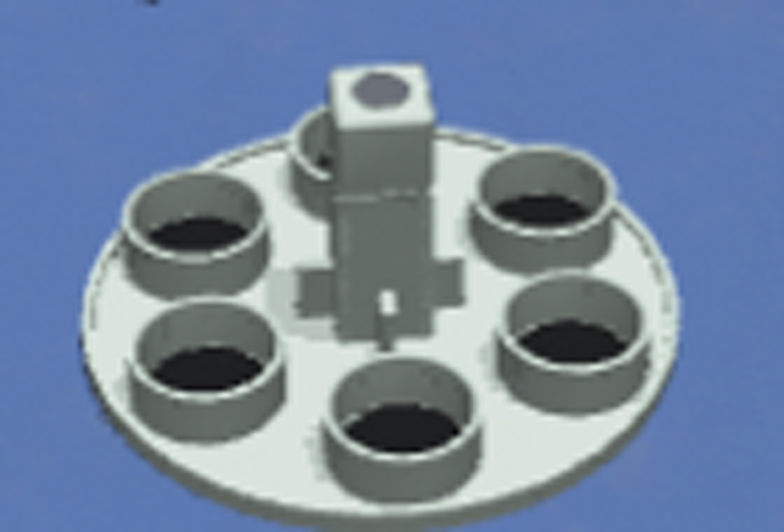

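```bash
cat >> h.py <<'E'
def uc(pts,s,x0,y0): return (np.array(pts,float)+.5)/s-.5+np.array([x0,y0])
def fit(obs,x0):
    """obs: list of (d, pts local Nx3, px Nx2); pose x,y,yaw"""
    from scipy.optimize import least_squares
    def f(p):
        r=[]
        for d,L,px in obs:
            L=np.atleast_2d(L); P=R.from_euler('z',p[2]).apply(L)+[p[0],p[1],0]
            r.append((proj(d,P)-px).ravel())
        return np.concatenate(r)
    q=least_squares(f,x0,loss='soft_l1'); return q.x,f(q.x).reshape(-1,2)
E
cat > m1.py <<'E'
from h import *
d=snap("top");s=snap("side")
np.set_printoptions(precision=4,suppress=True)
# carousel
hub=[0,0,.087]
cups=[[.064*np.cos(a),.064*np.sin(a),.0135] for a in np.arange(6)*np.pi/3]
top=uc([(464,225),(289,230),(209,388),(305,537),(475,530),(556,372)],8,400,210)
print(fit([(d,cups,top)],[.52,-.41,-0.5]))
print(fit([(d,cups,top),(d,hub,uc([(427,370)],8,400,210)),(s,hub,uc([(381,92)],5.6,235,325))],[.52,-.41,-0.5]))
print("hub top",onz(d,*uc([(427,370)],8,400,210)[0],.087),"side",onz(s,*uc([(381,92)],5.6,235,325)[0],.087))
# machine
pl=[[.035,.035,.057],[.035,-.035,.057],[-.035,-.035,.057],[-.035,.035,.057]]
print("plate",fit([(d,pl,uc([(270,192),(412,235),(380,372),(233,330)],6,250,175))],[.6,.07,.2]))
mc=[[.088,.085,.045],[.088,-.085,.045],[-.19,-.085,.045],[-.19,.085,.045]]
print("hous",fit([(d,mc,uc([(200,70),(536,154),(397,716),(55,630)],6,250,175))],[.6,.07,.2]))
print("tip",onz(d,*uc([(321,270)],6,250,175)[0],.111),"side",onz(s,*uc([(504,35)],5.3,240,220)[0],.111))
print("lock",onz(d,*uc([(249,558)],6,250,175)[0],.085),"side",onz(s,*uc([(203,62)],5.3,240,220)[0],.085))
k=150/640
for p in [(122,219),(82,378),(266,433)]:
    print("b top",onz(d,*uc([p],5.3/1.33,150,170)[0],.088))
E
python3 m1.py
python3 - <<'E'
from h import *
s=snap("side"); crop(s,225,175,335,240,7,"c6")
E
```

```text
(array([ 0.5245, -0.4051, -0.4733]), array([[-0.1895,  0.0659],
       [-0.1882,  0.1774],
       [-0.1794, -0.2502],
       [-0.2226, -0.1904],
       [ 0.523 , -0.0653],
       [ 0.3146,  0.2634]]))
(array([ 0.5247, -0.4044, -0.4735]), array([[-0.4002,  0.0052],
       [-0.3991,  0.1119],
       [-0.3951, -0.3184],
       [-0.443 , -0.2563],
       [ 0.3027, -0.1263],
       [ 0.0991,  0.2049],
       [ 0.3685, -0.3113],
       [-0.3898,  1.2319]]))
hub top [ 0.5238 -0.4034  0.087 ] side [ 0.5255 -0.401   0.087 ]
plate (array([ 0.6164,  0.0149, -0.2486]), array([[ 0.3335,  0.059 ],
       [ 0.3309, -0.7305],
       [-0.774 ,  0.0165],
       [-0.0159,  0.5964]]))
hous (array([ 0.6152,  0.0152, -0.229 ]), array([[-0.5185, -0.2816],
       [ 0.688 , -0.0869],
       [ 0.4091,  0.2965],
       [-0.5548,  0.0546]]))
tip [0.6155 0.0151 0.111 ] side [0.6187 0.0138 0.111 ]
lock [0.4837 0.0465 0.085 ] side [0.486  0.0478 0.085 ]
b top [0.5985 0.3583 0.088 ]
b top [0.4867 0.3821 0.088 ]
b top [0.4506 0.2528 0.088 ]
```

View pics/c6.png

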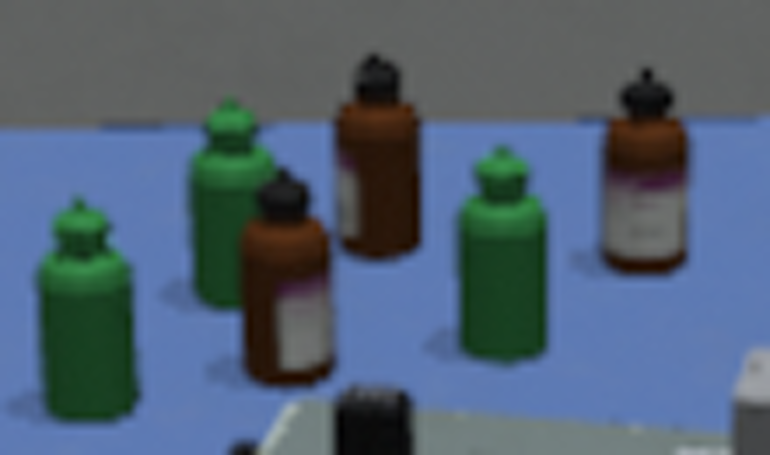

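```bash
cat >> h.py <<'E'
def st():
    o=ctrl.observe(); M=R.from_quat(o["orientation"]).as_matrix()
    jy=np.degrees(np.arctan2(M[1,1],M[0,1]))
    print("t %.2f pos %s jaw %.2f tilt %.2f F %s M %s w %.1fmm j6 %.2f"%(o["t"],np.round(o["eef_pos"]*1000,1),jy,np.degrees(np.arccos(-M[2,2])),np.round(o["contact_force"],1),np.round(o["moment"],2),o["width"]*85.4,o["joints"][5]))
    return o
def go(x,y,z,jaw,o=None):
    """row values to reach TCP x,y,z(m) with jaw axis at world angle jaw deg (mod 180)"""
    o=o or st(); A=R.from_quat(o["orientation"])
    best=None
    for k in (0,180):
        a=np.radians(jaw+k); yv=np.array([np.cos(a),np.sin(a),0]); zv=np.array([0,0,-1.]); xv=np.cross(yv,zv)
        rv=(A.inv()*R.from_matrix(np.c_[xv,yv,zv])).as_rotvec()
        if best is None or np.linalg.norm(rv)<np.linalg.norm(best): best=rv
    sh=A.inv().apply(np.array([x,y,z])-o["eef_pos"])*100
    print("turn",np.round(best,3),"shift cm",np.round(sh,2),"rows>=",max(np.linalg.norm(sh)/4.17,np.degrees(np.linalg.norm(best))/7.16))
E
python3 -c "
from h import *
go(.5245,-.4025,.17,-87.1)"
```

```text
t 0.35 pos [255.8 570.1 231.1] jaw 65.83 tilt 0.02 F [ 0.9 -0.2 -0.2] M [0.01 0.   0.01] w 85.8mm j6 -0.02
turn [-0.    -0.    -0.472] shift cm [-64.34 -77.73   6.14] rows>= 24.242367379588007
```

```bash
python3 - <<'E'
s=open('h.py').read()
s=s.replace("if best is None or np.linalg.norm(rv)<np.linalg.norm(best): best=rv","j6=(np.degrees(np.arctan2(y,x))-jaw-k+180)%360-180\n        if best is None or abs(j6)<abs(bj): best,bj=rv,j6")
s=s.replace('print("turn"','print("j6->%.0f"%bj,"turn"')
open('h.py','w').write(s)
E
python3 -c "
from h import *
go(.5245,-.4025,.17,-87.1)"
```

```text
t 0.35 pos [255.8 570.1 231.1] jaw 65.83 tilt 0.02 F [ 0.9 -0.2 -0.2] M [0.01 0.   0.01] w 85.8mm j6 -0.02
j6->50 turn [-0.000e+00  1.000e-03  2.669e+00] shift cm [-64.34 -77.73   6.14] rows>= 24.242367379588007
```

>>> move_arm(motion=[[[0, 0, 0.12, -3.2, -3.9, 0.3, 8.5], [0, 0, 0.24, -6.4, -7.8, 0.6, 8.5], [0, 0, 0.36, -9.6, -11.7, 0.9, 8.5], [0, 0, 0.48, -12.8, -15.6, 1.2, 8.5], [0, 0, 0.6, -16, -19.5, 1.5, 8.5], [0, 0, 0.72, -19.2, -23.4, 1.8, 8.5], [0, 0, 0.84, -22.4, -27.3, 2.1, 8.5], [0, 0, 0.96, -25.6, -31.2, 2.4, 8.5], [0, 0, 1.08, -28.8, -35.1, 2.7, 8.5], [0, 0, 1.2, -32, -39, 3, 8.5], [0, 0, 1.32, -35.2, -42.9, 3.3, 8.5], [0, 0, 1.44, -38.4, -46.8, 3.6, 8.5], [0, 0, 1.56, -41.6, -50.7, 3.9, 8.5], [0, 0, 1.68, -44.8, -54.6, 4.2, 8.5], [0, 0, 1.8, -48, -58.5, 4.5, 8.5], [0, 0, 1.92, -51.2, -62.4, 4.8, 8.5], [0, 0, 2.04, -54.4, -66.3, 5.1, 8.5], [0, 0, 2.16, -57.6, -70.2, 5.4, 8.5], [0, 0, 2.28, -60.8, -74.1, 5.7, 8.5], [0, 0, 2.4, -64, -77.5, 6, 8.5]]])

```text
t: 2.02
eef_pos: [0.4746, -0.2347, 0.1818]
orientation: [0.988, 0.156, 0.0, 0.0]
contact_force: [0.7, 0.2, -0.1]
width: 0.997
```

Run:
```python
from h import *
go(.5245,-.4025,.17,-87.1)
d=snap("top","t1");s=snap("side");crop(s,200,200,440,420,3,"s1")
```

```text
t 2.02 pos [ 474.6 -234.7  181.8] jaw -72.05 tilt 0.02 F [ 0.7  0.2 -0.1] M [ 0.05  0.02 -0.04] w 85.1mm j6 0.78
j6->50 turn [ 0.    -0.     0.263] shift cm [-0.43 17.5   1.18] rows>= 4.207494008407978
```

View pics/s1.png

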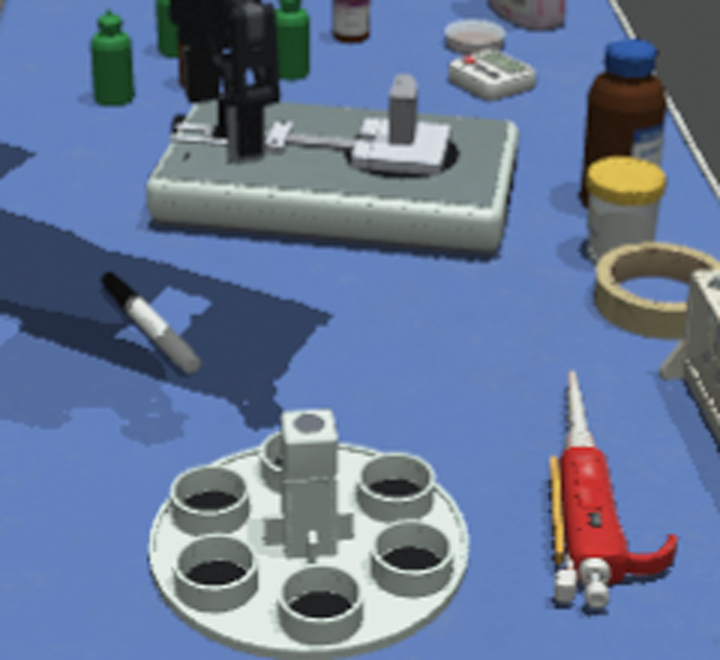

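View pics/t1.png

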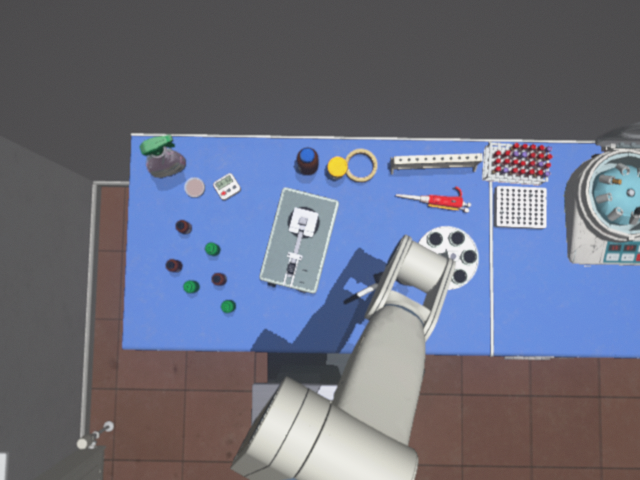

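>>> move_arm(motion=[[[0, 0, 0.1, -0.2, 4, 1.2, 8.5], [0, 0, 0.2, -0.4, 8, 1.2, 8.5], [0, 0, 0.26, -0.4, 12, 1.2, 8.5], [0, 0, 0.26, -0.4, 15.5, 1.2, 8.5], [0, 0, 0.26, -0.4, 17.5, 1.2, 8.5], [0, 0, 0.26, -0.4, 17.5, 1.2, 8.5], [0, 0, 0.26, -0.4, 17.5, 3.5, 8.5], [0, 0, 0.26, -0.4, 17.5, 6, 8.5], [0, 0, 0.26, -0.4, 17.5, 8.5, 8.5], [0, 0, 0.26, -0.4, 17.5, 11, 8.5], [0, 0, 0.26, -0.4, 17.5, 13, 8.5], [0, 0, 0.26, -0.4, 17.5, 13.6, 8.5], [0, 0, 0.26, -0.4, 17.5, 13.6, 8.5], [0, 0, 0.26, -0.4, 17.5, 13.6, 8.5]]])

```text
t: 3.28
eef_pos: [0.526, -0.3994, 0.0464]
orientation: [1.0, 0.03, 0.0, 0.0]
contact_force: [0.0, -0.4, 0.9]
width: 0.998
```

Run:
```python
from h import *
go(.5245,-.4025,.046,-87.1)
s=snap("side");crop(s,200,200,440,420,3,"s2")
```

```text
t 3.28 pos [ 526.  -399.4   46.4] jaw -86.54 tilt 0.00 F [ 0.  -0.4  0.9] M [-0.03  0.02  0.  ] w 85.2mm j6 0.84
j6->50 turn [ 0.   -0.    0.01] shift cm [-0.17  0.3   0.04] rows>= 0.08384027135619242
```

View pics/s2.png

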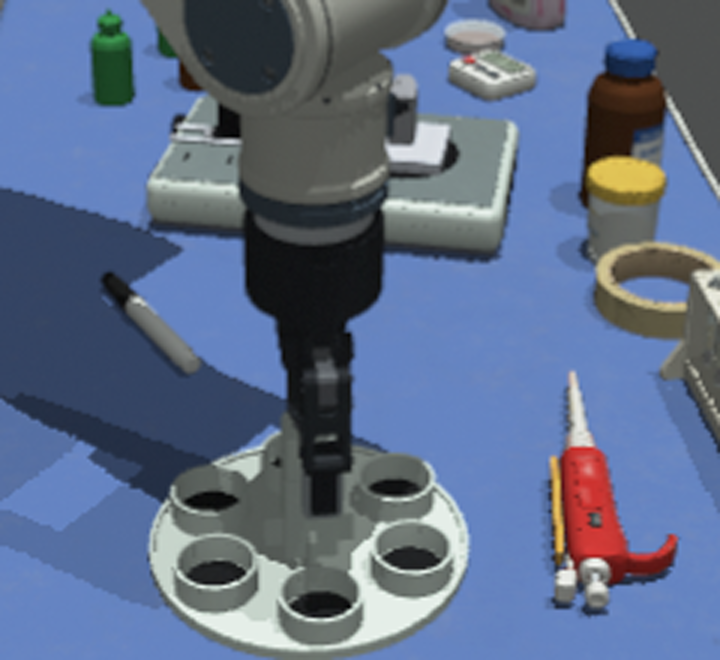

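>>> move_arm(motion=[[[0, 0, 0.01, -0.1, 0, 0, 4], [0, 0, 0.01, -0.1, 0, 0, 2.6], [0, 0, 0.01, -0.1, 0, 0, 2.6], [0, 0, 0.01, -0.1, 0, 0, 2.6], [0, 0, 0.01, -0.1, 0, 0, 2.6], [0, 0, 0.01, -0.1, 0, 0, 2.6], [0, 0, 0.01, -0.1, 0, 0, 2.6], [0, 0, 0.01, -0.1, 0, 0, 2.6], [0, 0, 0.01, -0.1, 0, 0, 2.6], [0, 0, 0.01, -0.1, 0, 0, 2.6]]], newtons=20)

```text
t: 4.17
eef_pos: [0.525, -0.4, 0.0464]
orientation: [1.0, 0.025, 0.0, 0.0]
contact_force: [-0.9, 1.3, 4.9]
width: 0.35
```

Run:
```python
from h import *
st()
```

```text
t 4.17 pos [ 525.  -400.    46.4] jaw -87.15 tilt 0.03 F [-0.9  1.3  4.9] M [ 0.29  0.18 -0.06] w 29.9mm j6 0.85
```

>>> move_arm(motion=[[[0, 0, 0, 0, 0, 0, 7], [0, 0, 0, 0, 0, 0, 7], [0, 0, 0, 0, 0, 0, 7], [0, 0, 0, 0, 0, 0, 7], [0, 0, -0.12, 0, 0, 0, 7], [0, 0, -0.24, 0, 0, 0, 7], [0, 0, -0.36, 0, 0, 0, 7], [0, 0, -0.48, 0, 0, 0, 7], [0, 0, -0.6, 0, 0, 0, 7], [0, 0, -0.72, 0, 0, 0, 7], [0, 0, -0.84, 0, 0, 0, 7], [0, 0, -0.96, 0, 0, 0, 7], [0, 0, -1.08, 0, 0, 0, 7], [0, 0, -1.2, 0, 0, 0, 7], [0, 0, -1.32, 0, 0, 0, 7], [0, 0, -1.44, 0, 0, 0, 7], [0, 0, -1.57, 0, 0, 0, 7], [0, 0, -1.57, 0, 0, 0, 7], [0, 0, -1.57, 0, 0, 0, 7]]])

```text
t: 5.75
eef_pos: [0.5247, -0.3998, 0.0456]
orientation: [0.691, 0.723, -0.0, -0.0]
contact_force: [-0.1, -0.3, -1.0]
width: 0.817
```

>>> move_arm(motion=[[[0, 0, 0, 0, 0, 0, 2.6], [0, 0, 0, 0, 0, 0, 2.6], [0, 0, 0, 0, 0, 0, 2.6], [0, 0, 0, 0, 0, 0, 2.6], [0, 0, 0, 0, 0, 0, 2.6], [0, 0, 0, 0, 0, 0, 2.6], [0, 0, 0, 0, 0, 0, 2.6], [0, 0, 0, 0, 0, 0, 2.6], [0, 0, 0, 0, 0, 0, 2.6], [0, 0, 0, 0, 0, 0, 2.6]]], newtons=60)

```text
t: 6.58
eef_pos: [0.5248, -0.3999, 0.046]
orientation: [0.69, 0.724, 0.0, 0.0]
contact_force: [-0.3, -0.1, 2.4]
width: 0.344
```

Run:
```python
from h import *
go(.6157,.0149,.22,-13.5)
s=snap("side");crop(s,200,200,440,420,3,"s3")
```

```text
t 6.58 pos [ 524.8 -399.9   46. ] jaw 2.79 tilt 0.01 F [-0.3 -0.1  2.4] M [-0.    0.26 -0.11] w 29.3mm j6 -0.72
j6->15 turn [0.    0.    0.284] shift cm [ 40.99  11.1  -17.41] rows>= 11.005053502593908
```

View pics/s3.png

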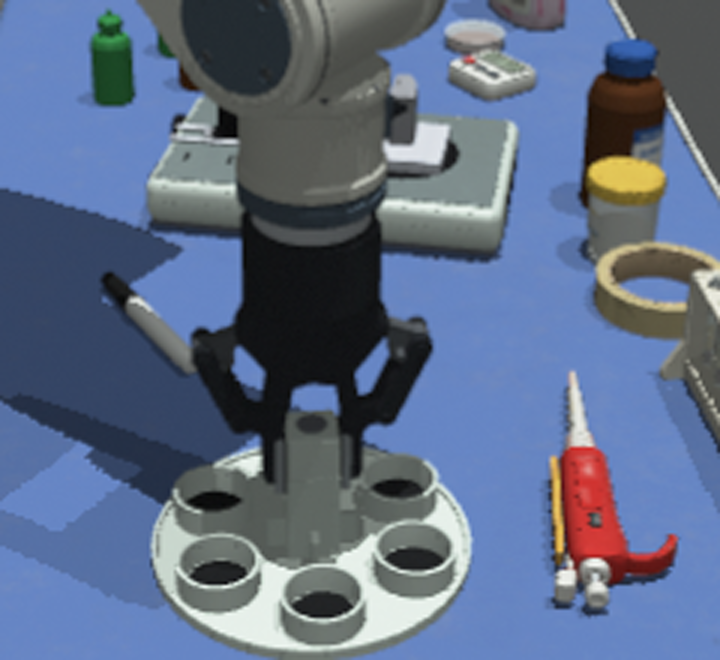

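>>> move_arm(motion=[[[0, 0, 0, 0, 0, -1, 2.6], [0, 0, 0, 0, 0, -3, 2.6], [0, 0, 0, 0, 0, -6, 2.6], [0, 0, 0, 0, 0, -9, 2.6], [0, 0, 0, 0, 0, -12, 2.6], [0, 0, 0, 0, 0, -15, 2.6], [0, 0, 0.02, 2, 0.6, -17, 2.6], [0, 0, 0.06, 5, 1.4, -17.4, 2.6], [0, 0, 0.1, 8, 2.2, -17.4, 2.6], [0, 0, 0.13, 11, 3, -17.4, 2.6], [0, 0, 0.16, 14, 3.8, -17.4, 2.6], [0, 0, 0.19, 17, 4.6, -17.4, 2.6], [0, 0, 0.22, 20, 5.4, -17.4, 2.6], [0, 0, 0.25, 23, 6.2, -17.4, 2.6], [0, 0, 0.27, 26, 7, -17.4, 2.6], [0, 0, 0.28, 29, 7.8, -17.4, 2.6], [0, 0, 0.28, 32, 8.6, -17.4, 2.6], [0, 0, 0.28, 35, 9.5, -17.4, 2.6], [0, 0, 0.28, 38, 10.3, -17.4, 2.6], [0, 0, 0.28, 40, 10.9, -17.4, 2.6]]])

```text
t: 8.3
eef_pos: [0.6138, 0.0079, 0.2197]
orientation: [0.783, 0.621, -0.0, -0.001]
contact_force: [-0.3, 0.5, -3.7]
width: 0.351
```

Run:
```python
from h import *
go(.6163,.015,.19,-13.5)
s=snap("side");crop(s,200,100,440,320,3,"s4"); snap("top","t4")
```

```text
t 8.30 pos [613.8   7.9 219.7] jaw -13.16 tilt 0.07 F [-0.3  0.5 -3.7] M [ 0.03 -0.03 -0.01] w 30.0mm j6 0.22
j6->15 turn [-0.001 -0.001  0.006] shift cm [0.75 0.09 2.97] rows>= 0.7339337389855493
```

View pics/s4.png

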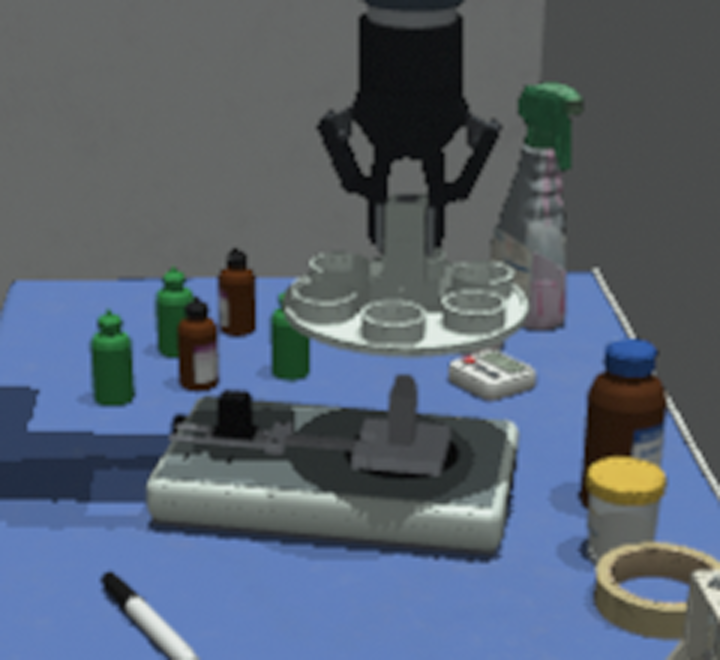

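View pics/t4.png

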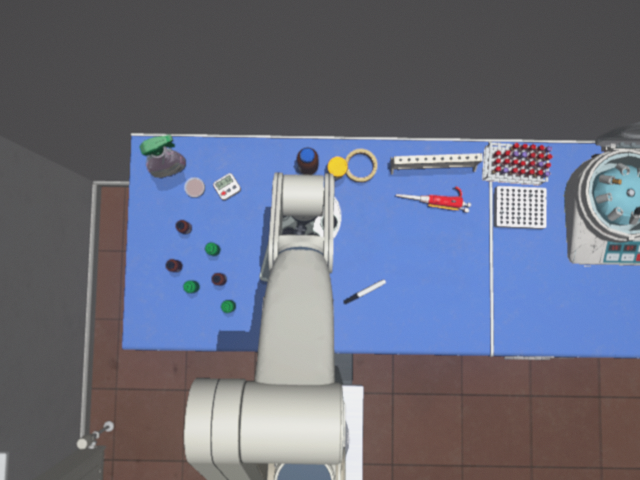

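Run:
```python
from h import *
s=snap("side"); crop(s,290,150,390,260,7,"s5")
for P in ([.6138,.0079,.2607],[.6163,.015,.111],[.6163,.015,.057]): print(P,proj(s,P),(proj(s,P)-[290,150]+.5)*7-.5)
```

```text
[0.6138, 0.0079, 0.2607] [[334.34129887 165.55450554]] [[313.38909209 111.88153877]]
[0.6163, 0.015, 0.111] [[333.60787321 226.00422966]] [[308.25511249 535.02960762]]
[0.6163, 0.015, 0.057] [[333.08767429 246.72121634]] [[304.61372002 680.04851438]]
```

View pics/s5.png

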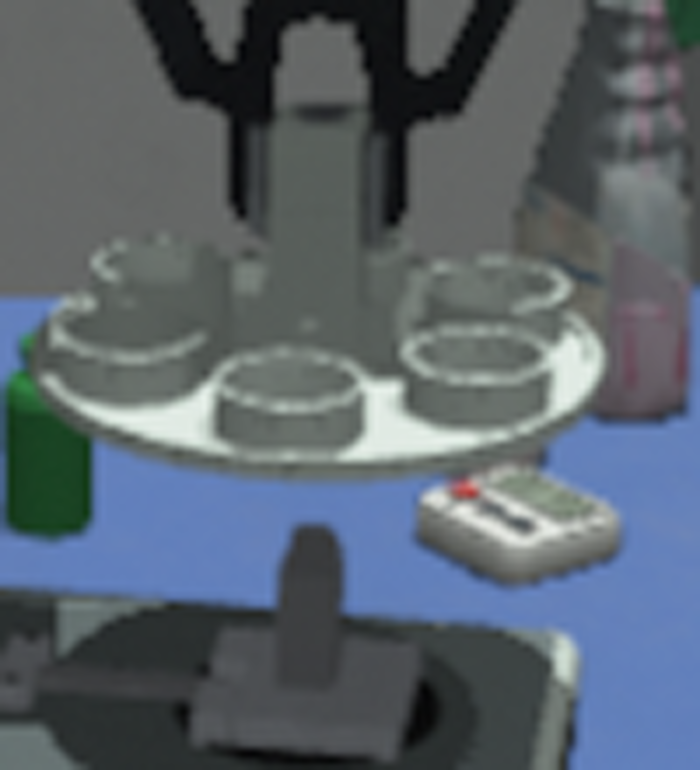

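>>> move_arm(motion=[[[0, 0, 0.006, 0.4, 0.1, 1, 2.6], [0, 0, 0.006, 0.75, 0.15, 3, 2.6], [0, 0, 0.006, 0.75, 0.15, 4.5, 2.6], [0, 0, 0.006, 0.75, 0.15, 5.5, 2.6], [0, 0, 0.006, 0.75, 0.15, 6, 2.6], [0, 0, 0.006, 0.75, 0.15, 6.4, 2.6], [0, 0, 0.006, 0.75, 0.15, 6.7, 2.6], [0, 0, 0.006, 0.75, 0.15, 7, 2.6], [0, 0, 0.006, 0.75, 0.15, 7, 2.6]]])

```text
t: 9.2
eef_pos: [0.6172, 0.011, 0.1557]
orientation: [0.786, 0.618, -0.0, 0.0]
contact_force: [-18.0, -2.3, 40.8]
width: 0.345
```

Run:
```python
from h import *
go(.6157,.015,.103,-13.5)
s=snap("side"); crop(s,290,150,390,260,7,"s6")
```

```text
t 9.20 pos [617.2  11.  155.7] jaw -13.61 tilt 0.03 F [-18.   -2.3  40.8] M [-0.06  3.99  0.2 ] w 29.4mm j6 0.24
j6->15 turn [ 0.     0.001 -0.002] shift cm [ 0.36 -0.24  5.27] rows>= 1.267096626248152
```

View pics/s6.png

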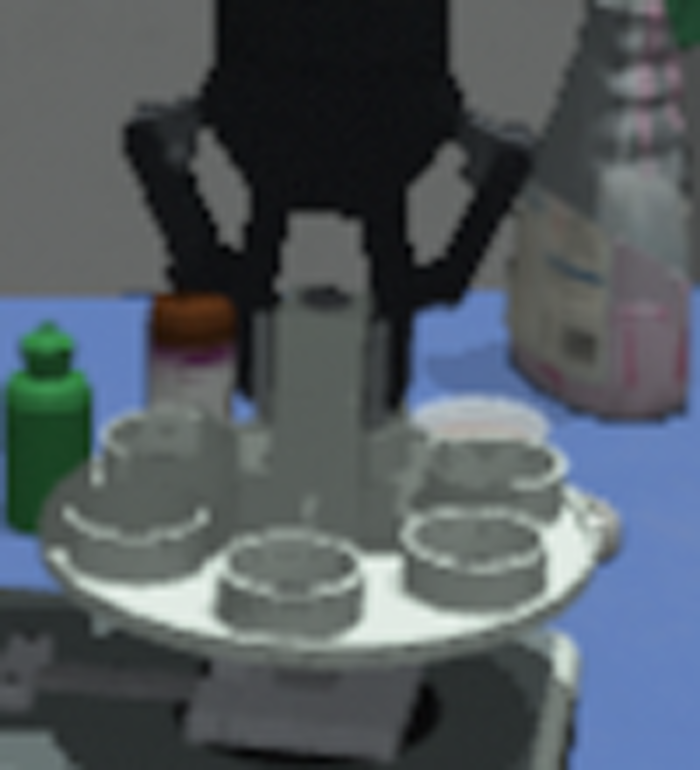

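>>> move_arm(motion=[[[0, 0, 0, 0, 0, -1, 2.6], [0, 0, 0, 0, 0, -2, 2.6], [0, 0, 0, 0.15, -0.15, -2, 2.6], [0, 0, 0, 0.26, -0.24, -2, 2.6], [0, 0, 0, 0.26, -0.24, -2, 2.6], [0, 0, 0, 0.26, -0.24, -2, 2.6], [0, 0, 0, 0.26, -0.24, -2, 2.6]]])

```text
t: 9.83
eef_pos: [0.6151, 0.0152, 0.1689]
orientation: [0.786, 0.619, -0.001, -0.0]
contact_force: [-0.2, 0.1, -3.8]
width: 0.348
```

Run:
```python
from h import *
go(.6157,.015,.150,-13.5)
s=snap("side"); crop(s,290,150,390,260,7,"s7")
```

```text
t 9.83 pos [615.1  15.2 168.9] jaw -13.57 tilt 0.09 F [-0.2  0.1 -3.8] M [-0.01  0.    0.03] w 29.8mm j6 0.24
j6->15 turn [-0.001  0.    -0.001] shift cm [-0.    0.07  1.89] rows>= 0.45307725292884965
```

View pics/s7.png

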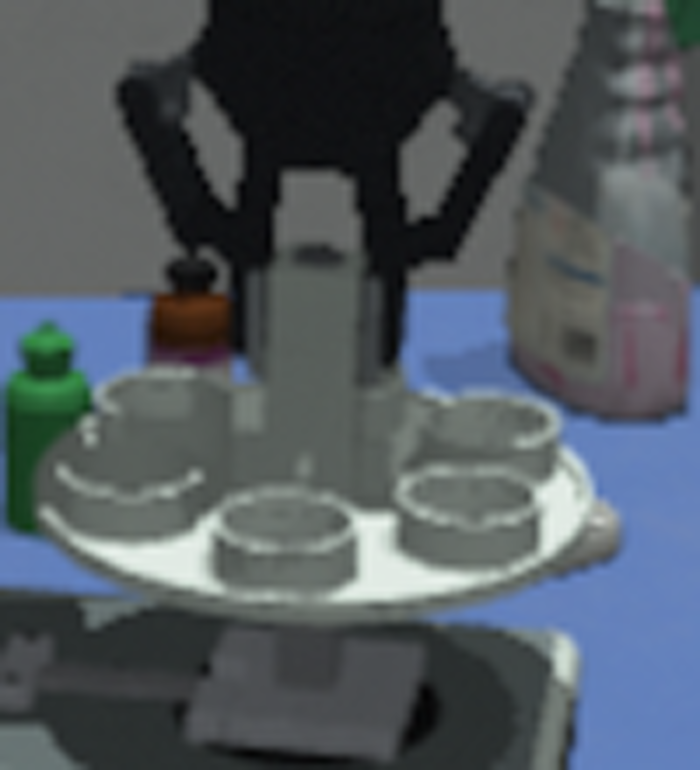

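>>> move_arm(motion=[[[0, 0, 0, 0, 0.05, 0.8, 2.6], [0, 0, 0, 0, 0.05, 1.1, 2.6], [0, 0, 0, 0, 0.05, 1.4, 2.6], [0, 0, 0, 0, 0.05, 1.6, 2.6], [0, 0, 0, 0, 0.05, 1.7, 2.6], [0, 0, 0, 0, 0.05, 1.7, 2.6], [0, 0, 0, 0, 0.05, 1.7, 2.6]]])

```text
t: 10.47
eef_pos: [0.616, 0.0151, 0.1528]
orientation: [0.786, 0.619, 0.0, -0.0]
contact_force: [0.0, 1.4, -3.4]
width: 0.347
```

Run:
```python
from h import *
go(.6157,.015,.103,-13.5)
```

```text
t 10.47 pos [616.   15.1 152.8] jaw -13.58 tilt 0.01 F [ 0.   1.4 -3.4] M [ 0.39 -0.06 -0.08] w 29.6mm j6 0.24
j6->15 turn [-0.    -0.    -0.001] shift cm [-0.02 -0.03  4.98] rows>= 1.1932905348626606
```

>>> move_arm(motion=[[[0, 0, 0, 0, 0, 0.3, 2.6], [0, 0, 0, 0, 0, 0.6, 2.6], [0, 0, 0, 0, 0, 0.8, 2.6], [0, 0, 0, 0, 0, 1, 2.6], [0, 0, 0, 0, 0, 1.2, 2.6], [0, 0, 0, 0, 0, 1.2, 2.6], [0, 0, 0, 0, 0, 1.2, 2.6]]])

```text
t: 11.05
eef_pos: [0.6164, 0.017, 0.1417]
orientation: [0.786, 0.618, 0.002, -0.001]
contact_force: [-1.4, 10.7, 2.5]
width: 0.343
```

Run:
```python
from h import *
go(.6157,.015,.103,-13.5)
```

```text
t 11.05 pos [616.4  17.  141.7] jaw -13.63 tilt 0.20 F [-1.4 10.7  2.5] M [ 2.35  0.12 -0.08] w 29.3mm j6 0.24
j6->15 turn [ 0.001 -0.003 -0.002] shift cm [-0.22 -0.03  3.87] rows>= 0.9287732299124478
```

>>> move_arm(motion=[[[0, 0, 0, 0.3, 0, 0, 2.6], [0, 0, 0, 0.3, 0, 0.2, 2.6], [0, 0, 0, 0.3, 0, 0.5, 2.6], [0, 0, 0, 0.3, 0, 0.8, 2.6], [0, 0, 0, 0.3, 0, 1.1, 2.6], [0, 0, 0, 0.3, 0, 1.1, 2.6]]])

```text
t: 11.55
eef_pos: [0.6164, 0.0178, 0.1288]
orientation: [0.786, 0.618, -0.0, -0.0]
contact_force: [0.3, 2.7, -5.2]
width: 0.345
```

Run:
```python
from h import *
go(.6157,.018,.103,-13.5)
```

```text
t 11.55 pos [616.4  17.8 128.8] jaw -13.59 tilt 0.05 F [ 0.3  2.7 -5.2] M [ 0.5  -0.07 -0.04] w 29.4mm j6 0.25
j6->15 turn [-0.001  0.    -0.002] shift cm [-0.   -0.07  2.58] rows>= 0.6192999201669545
```

Sliding freely now. Lower to the seat and press lightly.

>>> move_arm(motion=[[[0, 0, 0, 0.05, 0, 0.5, 2.6], [0, 0, 0, 0.05, 0, 1, 2.6], [0, 0, 0, 0.05, 0, 1.5, 2.6], [0, 0, 0, 0.05, 0, 2, 2.6], [0, 0, 0, 0.05, 0, 2.3, 2.6], [0, 0, 0, 0.05, 0, 2.5, 2.6], [0, 0, 0, 0.05, 0, 2.7, 2.6], [0, 0, 0, 0.05, 0, 2.7, 2.6], [0, 0, 0, 0.05, 0, 2.7, 2.6]]])

```text
t: 12.3
eef_pos: [0.6166, 0.0184, 0.103]
orientation: [0.786, 0.619, -0.0, -0.0]
contact_force: [-3.8, 1.9, -0.7]
width: 0.345
```

Run:
```python
from h import *
st()
s=snap("side"); crop(s,240,150,390,270,5.3,"s8")
```

```text
t 12.30 pos [616.6  18.4 103. ] jaw -13.58 tilt 0.03 F [-3.8  1.9 -0.7] M [ 0.02  0.57 -0.1 ] w 29.4mm j6 0.25
```

View pics/s8.png

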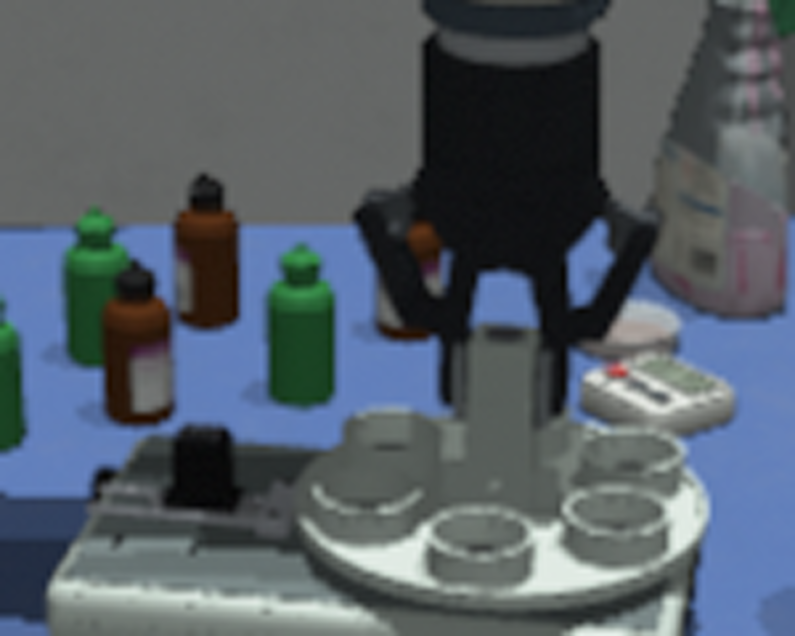

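>>> move_arm(motion=[[[0, 0, 0, 0, 0, 0.2, 2.6], [0, 0, 0, 0, 0, 0.2, 2.6], [0, 0, 0, 0, 0, 0.2, 2.6]]])

```text
t: 12.6
eef_pos: [0.6167, 0.0185, 0.1028]
orientation: [0.786, 0.619, 0.0, -0.0]
contact_force: [-9.6, 1.8, 16.1]
width: 0.346
```

>>> move_arm(motion=[[[0, 0, 0, 0, 0, 0, 6], [0, 0, 0, 0, 0, 0, 6], [0, 0, 0, 0, 0, 0, 6], [0, 0, 0, 0, 0, 0, 6], [0, 0, 0, 0, 0, 0, 6], [0, 0, 0, 0, 0, -2, 6], [0, 0, 0, 0, 0, -5, 6], [0, 0, 0, 0, 0, -8, 6], [0, 0, 0, 0, 0, -11, 6], [0, 0, 0, 0, 0, -14, 6], [0, 0, 0, 0, 0, -14, 6], [0, 0, 0, 0, 0, -14, 6]]])

```text
t: 13.6
eef_pos: [0.6182, 0.0184, 0.2429]
orientation: [0.786, 0.619, 0.002, 0.001]
contact_force: [0.1, 0.3, -0.2]
width: 0.699
```

Run:
```python
from h import *
o=st()
s=snap("side"); crop(s,240,150,390,270,5.3,"s9")
```

```text
t 13.60 pos [618.2  18.4 242.9] jaw -13.58 tilt 0.26 F [ 0.1  0.3 -0.2] M [-0.07  0.01  0.01] w 59.7mm j6 0.25
```

View pics/s9.png

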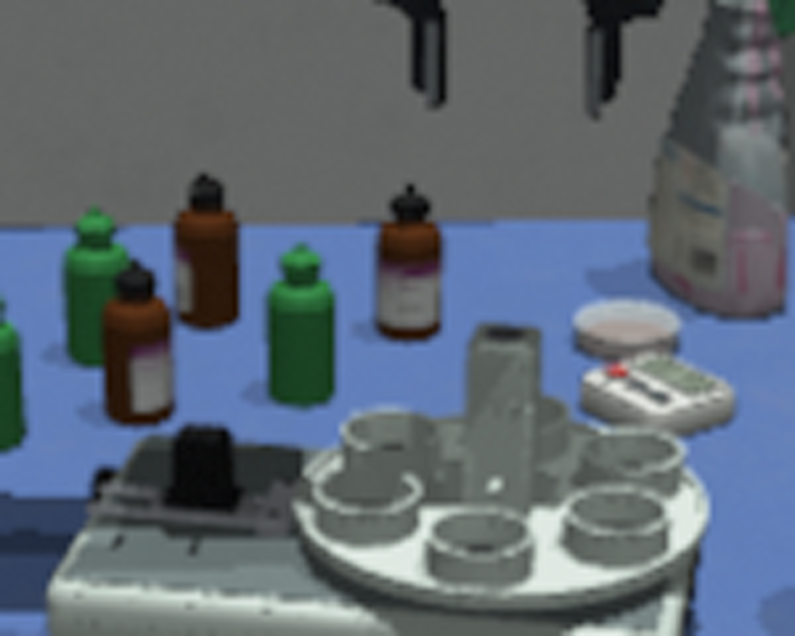

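Run:
```python
from h import *
from scipy.optimize import least_squares
d=snap("top");s=snap("side"); crop(d,150,200,250,320,6.6,"b1")
crop(d,260,170,350,300,6,"b2")
# side
C={'A':[(646,100),(122,219)],'B':[(378,82),(82,378)],'C':[(286,195),(266,433)]}
for k,(a,b) in C.items():
    pa=uc([a],7,225,175)[0]; pb=uc([b],5.3/1.33,150,170)[0]
    print(k,[onz(d,*pb,z)[:2].round(4) for z in (.08,.088)],"side cap z.08:",onz(s,*pa,.08)[:2].round(4))
    # x from side column at y of top
    y=onz(d,*pb,.084)[1]; r=ray(s,*pa); e=s["eye"]; print("   side x at that y", (e+r*(y-e[1])/r[1]).round(4))
```

```text
A [array([0.5994, 0.3602]), array([0.5985, 0.3583])] side cap z.08: [0.5995 0.3471]
   side x at that y [0.6004 0.3592 0.0755]
B [array([0.487 , 0.3841]), array([0.4867, 0.3821])] side cap z.08: [0.4894 0.3728]
   side x at that y [0.4894 0.3831 0.0762]
C [array([0.4507, 0.2541]), array([0.4506, 0.2528])] side cap z.08: [0.4531 0.2477]
   side x at that y [0.453  0.2535 0.0777]
```

View pics/b1.png

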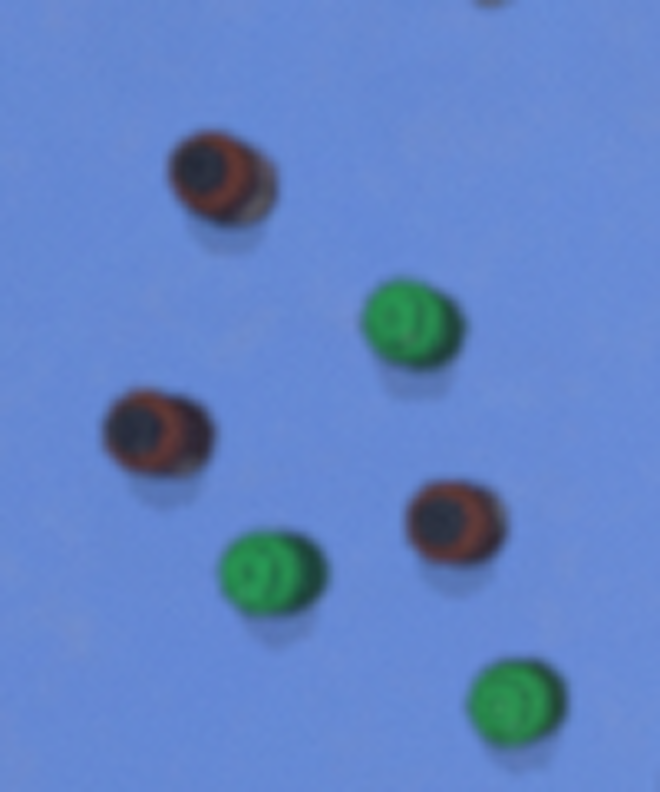

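View pics/b2.png

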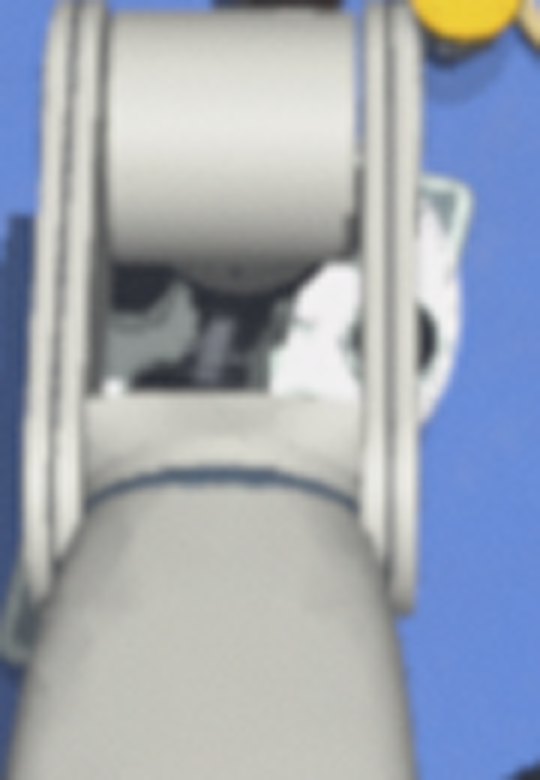

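Run:
```python
from h import *
go(.599,.3632,.16,90)
```

```text
t 13.75 pos [616.   18.4 239.4] jaw -13.58 tilt 0.13 F [-0.6 -0.2 -0.7] M [-0.03 -0.06  0.02] w 60.1mm j6 0.25
j6->-59 turn [-0.002 -0.002 -1.808] shift cm [33.12 -9.73  7.94] rows>= 14.466605615975931
```

>>> move_arm(motion=[[[0, 0, -0.12, 2, -0.6, 0, 6.5], [0, 0, -0.24, 5, -1.5, 0, 6.5], [0, 0, -0.36, 8, -2.4, 0, 6.5], [0, 0, -0.48, 11, -3.2, 0, 6.5], [0, 0, -0.6, 14, -4.1, 0, 6.5], [0, 0, -0.72, 17, -5, 0, 6.5], [0, 0, -0.84, 20, -5.9, 1, 6.5], [0, 0, -0.96, 23, -6.8, 2, 6.5], [0, 0, -1.08, 26, -7.6, 3, 6.5], [0, 0, -1.2, 29, -8.5, 4, 6.5], [0, 0, -1.32, 31, -9.1, 5, 6.5], [0, 0, -1.44, 32.5, -9.6, 6, 6.5], [0, 0, -1.56, 33.1, -9.7, 7, 6.5], [0, 0, -1.68, 33.1, -9.7, 7.9, 6.5], [0, 0, -1.8, 33.1, -9.7, 7.9, 6.5], [0, 0, -1.808, 33.1, -9.7, 7.9, 6.5], [0, 0, -1.808, 33.1, -9.7, 7.9, 6.5], [0, 0, -1.808, 33.1, -9.7, 7.9, 6.5], [0, 0, -1.808, 33.1, -9.7, 7.9, 6.5]]])

```text
t: 15.33
eef_pos: [0.6003, 0.3627, 0.1617]
orientation: [0.001, 1.0, -0.0, -0.0]
contact_force: [0.4, 0.2, 0.2]
width: 0.764
```

Run:
```python
from h import *
go(.599,.3632,.0233,90)
d=snap("top"); s=snap("side"); crop(s,225,130,345,240,6,"s10");crop(d,150,170,350,320,4,"t10")
```

```text
t 15.33 pos [600.3 362.7 161.7] jaw 89.86 tilt 0.00 F [0.4 0.2 0.2] M [0.02 0.01 0.06] w 65.2mm j6 -1.04
j6->-59 turn [-0.    -0.    -0.002] shift cm [ 0.13  0.05 13.84] rows>= 3.319390188254676
```

View pics/s10.png

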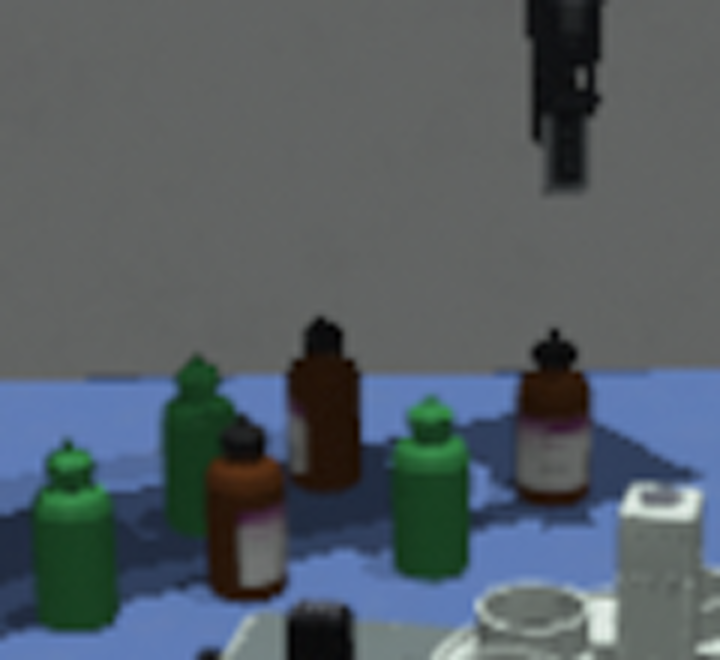

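View pics/t10.png

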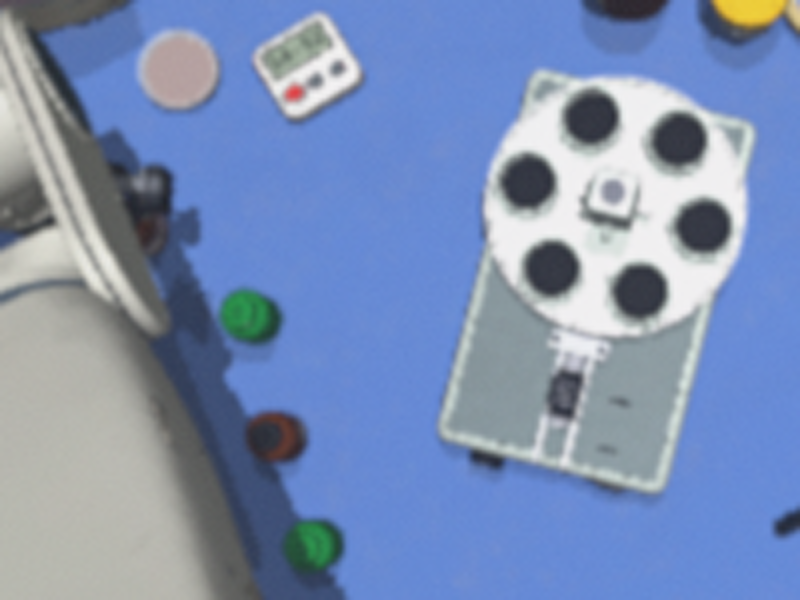

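Run:
```python
from h import *
np.set_printoptions(precision=4,suppress=True)
d=snap("top"); s=snap("side")
for P in ([.599,.33,.165],[.599,.3632,.085]): print((proj(s,P)-[225,130]+.5)*6-.5)
cups=[[.064*np.cos(a),.064*np.sin(a),.0705] for a in np.arange(6)*np.pi/3]
# order ccw starting 16.4deg
px=uc([(591,116),(526,180),(551,268),(640,291),(703,225),(679,138)],4,150,170)
f=fit([(d,cups,px)],[.61,.015,.29]); print(f[0],np.degrees(f[0][2])); print(f[1])
print(onz(d,*uc([(613,192)],4,150,170)[0],.144))
```

```text
[[556.8144 196.6499]]
[[550.4431 334.3041]]
[0.6183 0.0151 0.2898] 16.604474374204568
[[-0.0541  0.1168]
 [ 0.3352  0.1406]
 [ 0.1066 -0.1603]
 [-0.1507 -0.3051]
 [-0.0461  0.041 ]
 [-0.1778  0.1623]]
[0.6167 0.015  0.144 ]
```

>>> move_arm(motion=[[[0, 0, 0, 0.15, 0.05, 3, 6.5], [0, 0, 0, 0.15, 0.05, 6, 6.5], [0, 0, 0, 0.15, 0.05, 9, 6.5], [0, 0, 0, 0.15, 0.05, 11.5, 6.5], [0, 0, 0, 0.15, 0.05, 13, 6.5], [0, 0, 0, 0.15, 0.05, 13.8, 6.5], [0, 0, 0, 0.15, 0.05, 13.8, 6.5], [0, 0, 0, 0.15, 0.05, 13.8, 5.5], [0, 0, 0, 0.15, 0.05, 13.8, 5], [0, 0, 0, 0.15, 0.05, 13.8, 4.5], [0, 0, 0, 0.15, 0.05, 13.8, 4], [0, 0, 0, 0.15, 0.05, 13.8, 3.6], [0, 0, 0, 0.15, 0.05, 13.8, 3.4], [0, 0, 0, 0.15, 0.05, 13.8, 3.4], [0, 0, 0, 0.15, 0.05, 13.8, 3.4], [0, 0, 0, 0.15, 0.05, 13.8, 3.4], [0, 0, 0, 0.15, 0.05, 13.8, 3.4]]], newtons=20)

```text
t: 16.95
eef_pos: [0.5996, 0.364, 0.0253]
orientation: [-0.0, 1.0, 0.001, 0.001]
contact_force: [-0.5, 0.3, 6.5]
width: 0.421
```

Run:
```python
from h import *
st()
s=snap("side"); crop(s,225,130,345,240,6,"s11")
```

```text
t 16.95 pos [599.6 364.   25.3] jaw 90.01 tilt 0.13 F [-0.5  0.3  6.5] M [ 0.    0.13 -0.04] w 36.0mm j6 -1.04
```

View pics/s11.png

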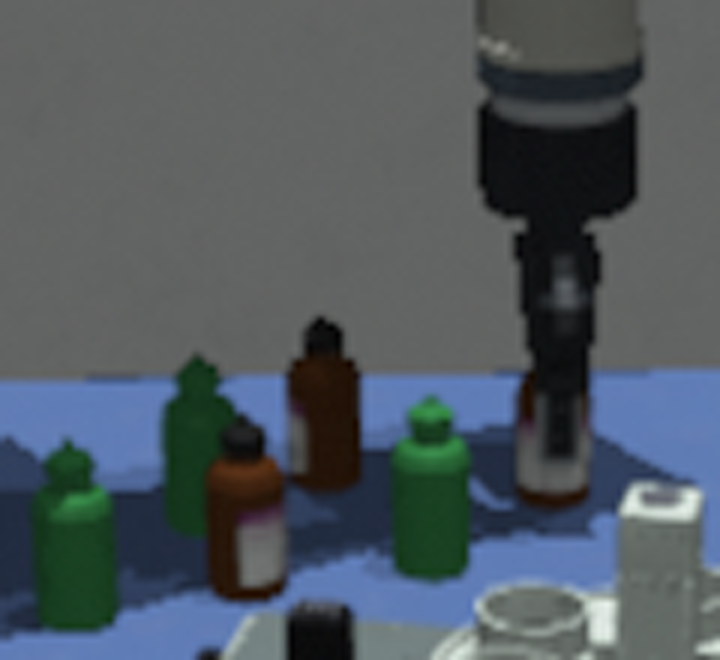

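>>> move_arm(motion=[[[0, 0, 0, 0, 0, 0, 6.5], [0, 0, 0, 0, 0, 0, 6.5], [0, 0, 0, 0, 0, 0, 6.5], [0, 0, 0.12, 0, 0, 0, 6.5], [0, 0, 0.24, 0.2, 0, 0, 6.5], [0, 0, 0.36, 0.2, 0, 0, 6.5], [0, 0, 0.48, 0.2, 0, 0, 6.5], [0, 0, 0.6, 0.2, 0, 0, 6.5], [0, 0, 0.72, 0.2, 0, 0, 6.5], [0, 0, 0.84, 0.2, 0, 0, 6.5], [0, 0, 0.96, 0.2, 0, 0, 6.5], [0, 0, 1.08, 0.2, 0, 0, 6.5], [0, 0, 1.2, 0.2, 0, 0, 6.5], [0, 0, 1.32, 0.2, 0, 0, 6.5], [0, 0, 1.44, 0.2, 0, 0, 6.5], [0, 0, 1.56, 0.2, 0, 0, 6.5], [0, 0, 1.57, 0.2, 0, 0, 6.5], [0, 0, 1.57, 0.2, 0, 0, 6.5], [0, 0, 1.57, 0.2, 0, 0, 6.5]]])

```text
t: 18.58
eef_pos: [0.5967, 0.3633, 0.0237]
orientation: [0.706, 0.709, -0.0, -0.0]
contact_force: [-0.5, 0.6, -0.2]
width: 0.761
```

>>> move_arm(motion=[[[0, 0, 0, 0, 0, 0, 5.5], [0, 0, 0, 0, 0, 0, 5], [0, 0, 0, 0, 0, 0, 4.5], [0, 0, 0, 0, 0, 0, 4], [0, 0, 0, 0, 0, 0, 3.6], [0, 0, 0, 0, 0, 0, 3.3], [0, 0, 0, 0, 0, 0, 3.3], [0, 0, 0, 0, 0, 0, 3.3], [0, 0, 0, 0, 0, 0, 3.3], [0, 0, 0, 0, 0, 0, 3.3]]], newtons=30)

```text
t: 19.42
eef_pos: [0.5969, 0.3634, 0.0239]
orientation: [0.707, 0.707, 0.0, 0.0]
contact_force: [-0.0, 0.1, 2.5]
width: 0.415
```

Run:
```python
from h import *
go(.6317,.0806,.20,-13.6)
s=snap("side"); crop(s,225,130,345,240,6,"s12")
```

```text
t 19.42 pos [596.9 363.4  23.9] jaw 0.06 tilt 0.01 F [-0.   0.1  2.5] M [-0.05 -0.07  0.01] w 35.4mm j6 0.53
j6->21 turn [ 0.    -0.     0.238] shift cm [-28.28   3.46 -17.61] rows>= 8.032632425850228
```

View pics/s12.png

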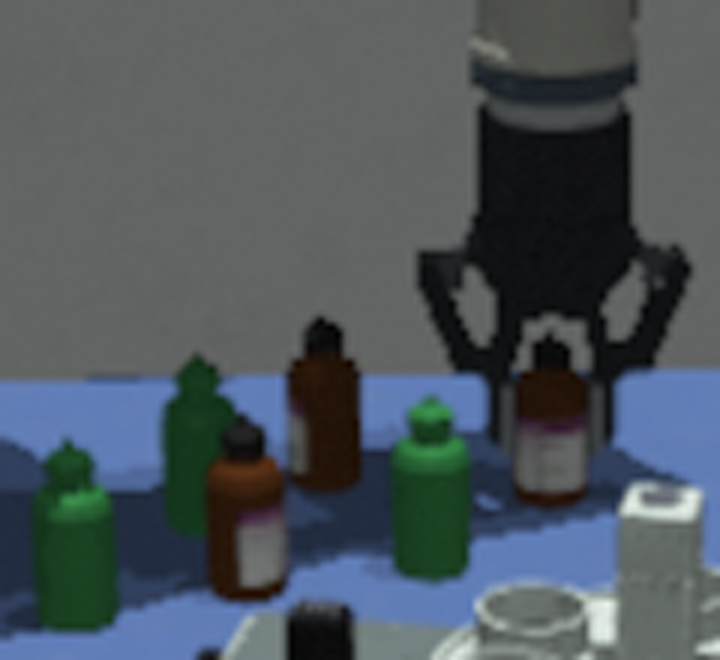

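>>> move_arm(motion=[[[0, 0, 0, 0, 0, -2, 3.3], [0, 0, 0, 0, 0, -5, 3.3], [0, 0, 0, 0, 0, -9, 3.3], [0, 0, 0, 0, 0, -13, 3.3], [0, 0, 0.03, -2, 0.2, -16, 3.3], [0, 0, 0.06, -5, 0.6, -17.6, 3.3], [0, 0, 0.1, -9, 1.1, -17.6, 3.3], [0, 0, 0.14, -13, 1.6, -17.6, 3.3], [0, 0, 0.18, -17, 2.1, -17.6, 3.3], [0, 0, 0.22, -21, 2.6, -17.6, 3.3], [0, 0, 0.238, -24.5, 3, -17.6, 3.3], [0, 0, 0.238, -27, 3.3, -17.6, 3.3], [0, 0, 0.238, -28.3, 3.46, -17.6, 3.3], [0, 0, 0.238, -28.3, 3.46, -17.6, 3.3], [0, 0, 0.238, -28.3, 3.46, -16, 3.3], [0, 0, 0.238, -28.3, 3.46, -13.5, 3.3], [0, 0, 0.238, -28.3, 3.46, -13, 3.3], [0, 0, 0.238, -28.3, 3.46, -13, 3.3], [0, 0, 0.238, -28.3, 3.46, -13, 3.3], [0, 0, 0.238, -28.3, 3.46, -13, 3.3]]])

```text
t: 21.13
eef_pos: [0.6323, 0.0812, 0.1549]
orientation: [0.785, 0.619, 0.001, 0.0]
contact_force: [1.0, 0.0, -0.1]
width: 0.411
```

Run:
```python
from h import *
go(.6316,.0800,.0859,-13.6)
s=snap("side"); crop(s,270,130,390,240,6,"s13")
```

```text
t 21.13 pos [632.3  81.2 154.9] jaw -13.53 tilt 0.09 F [ 1.   0.  -0.1] M [-0.02 -0.02 -0.03] w 35.1mm j6 0.35
j6->21 turn [ 0.001 -0.001  0.001] shift cm [-0.14 -0.05  6.9 ] rows>= 1.654998256767871
```

View pics/s13.png

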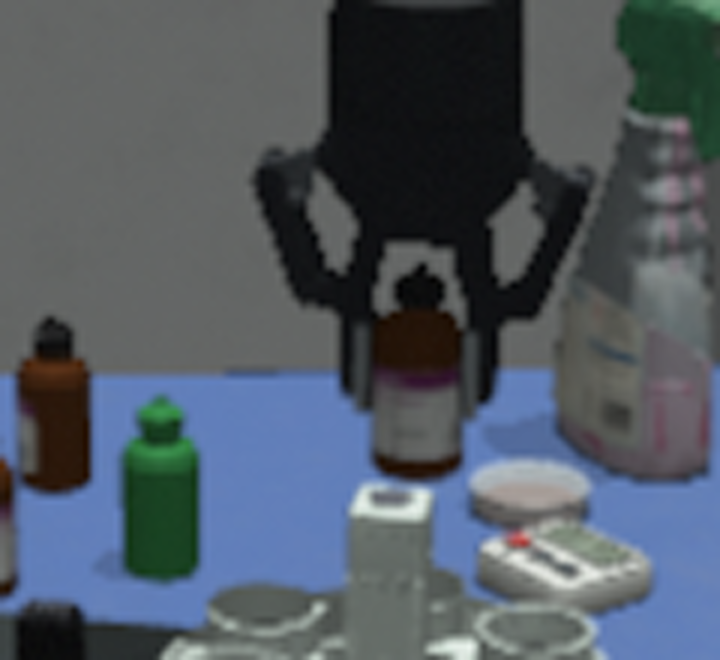

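>>> move_arm(motion=[[[0, 0, 0, -0.05, 0, 2, 3.3], [0, 0, 0, -0.06, 0, 3.5, 3.3], [0, 0, 0, -0.06, 0, 4.5, 3.3], [0, 0, 0, -0.06, 0, 5, 3.3], [0, 0, 0, -0.06, 0, 5.3, 3.3], [0, 0, 0, -0.06, 0, 5.6, 3.3], [0, 0, 0, -0.06, 0, 5.9, 3.3], [0, 0, 0, -0.06, 0, 5.9, 3.3], [0, 0, 0, -0.06, 0, 5.9, 3.3]]])

```text
t: 21.93
eef_pos: [0.6317, 0.0799, 0.0951]
orientation: [0.786, 0.619, 0.0, 0.0]
contact_force: [0.0, -0.5, -0.0]
width: 0.41
```

Run:
```python
from h import *
go(.6316,.0800,.0859,-13.6)
```

```text
t 21.93 pos [631.7  79.9  95.1] jaw -13.58 tilt 0.03 F [ 0.  -0.5 -0. ] M [-0.06 -0.04 -0.03] w 35.0mm j6 0.34
j6->21 turn [ 0. -0.  0.] shift cm [ 0.01 -0.02  0.92] rows>= 0.22130915290259587
```

>>> move_arm(motion=[[[0, 0, 0, 0, 0, 0.4, 3.3], [0, 0, 0, 0, 0, 0.7, 3.3], [0, 0, 0, 0, 0, 0.9, 3.3], [0, 0, 0, 0, 0, 0.9, 3.3], [0, 0, 0, 0, 0, 0.9, 3.3]]])

```text
t: 22.35
eef_pos: [0.6315, 0.0798, 0.0859]
orientation: [0.786, 0.619, -0.0, -0.0]
contact_force: [-1.0, 1.0, 0.4]
width: 0.418
```

>>> move_arm(motion=[[[0, 0, 0, 0, 0, 0, 5], [0, 0, 0, 0, 0, 0, 5], [0, 0, 0, 0, 0, 0, 5], [0, 0, 0, 0, 0, 0, 5], [0, 0, 0, 0, 0, 0, 5], [0, 0, 0, 0, 0, -2, 5], [0, 0, 0, 0, 0, -5, 5], [0, 0, 0, 0, 0, -8, 5], [0, 0, 0, 0, 0, -11, 5], [0, 0, 0, 0, 0, -13, 5], [0, 0, 0, 0, 0, -13, 5], [0, 0, 0, 0, 0, -13, 5], [0, 0, 0, 0, 0, -13, 5]]])

```text
t: 23.43
eef_pos: [0.6309, 0.0798, 0.215]
orientation: [0.786, 0.619, -0.001, -0.0]
contact_force: [-0.1, -0.2, -0.2]
width: 0.583
```

Run:
```python
from h import *
go(.487,.388,.16,90)
s=snap("side"); crop(s,270,130,390,240,6,"s14")
```

```text
t 23.43 pos [630.9  79.8 215. ] jaw -13.58 tilt 0.07 F [-0.1 -0.2 -0.2] M [-0.02  0.01 -0.01] w 49.8mm j6 0.34
j6->-51 turn [-1.000e-03 -1.000e-03 -1.808e+00] shift cm [ 26.58 -21.22   5.52] rows>= 14.466406016803042
```

View pics/s14.png

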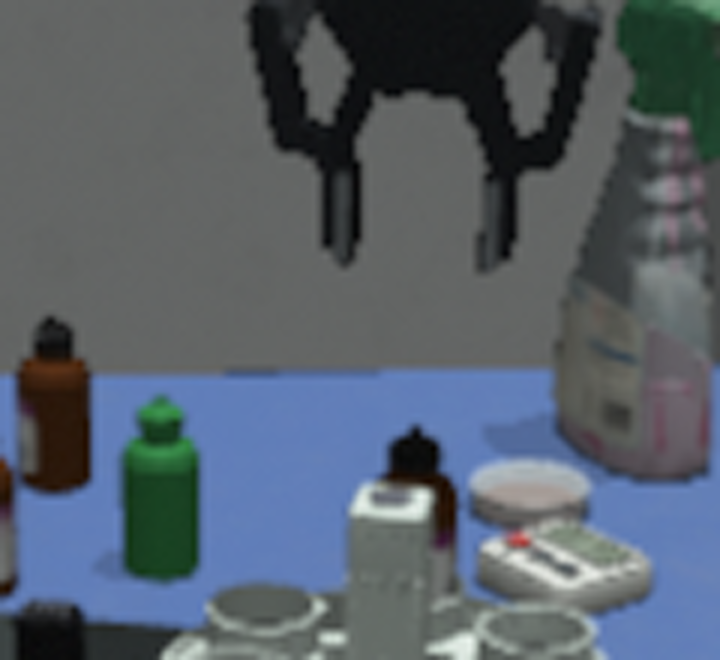

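>>> move_arm(motion=[[[0, 0, -0.12, 2, -1.6, 0, 6.5], [0, 0, -0.24, 5, -4, 0, 6.5], [0, 0, -0.36, 8, -6.4, 0, 6.5], [0, 0, -0.48, 11, -8.8, 0, 6.5], [0, 0, -0.6, 14, -11.2, 0, 6.5], [0, 0, -0.72, 17, -13.6, 0, 6.5], [0, 0, -0.84, 20, -16, 0, 6.5], [0, 0, -0.96, 23, -18.5, 0, 6.5], [0, 0, -1.08, 25, -20.2, 1, 6.5], [0, 0, -1.2, 26, -21, 2, 6.5], [0, 0, -1.32, 26.5, -21.4, 3, 6.5], [0, 0, -1.44, 26.5, -21.4, 4, 6.5], [0, 0, -1.56, 26.5, -21.4, 5, 6.5], [0, 0, -1.68, 26.5, -21.4, 5.5, 6.5], [0, 0, -1.8, 26.5, -21.4, 5.5, 6.5], [0, 0, -1.808, 26.5, -21.4, 5.5, 6.5], [0, 0, -1.808, 26.5, -21.4, 5.5, 6.5], [0, 0, -1.808, 26.5, -21.4, 5.5, 6.5], [0, 0, -1.808, 26.5, -21.4, 5.5, 6.5]]])

```text
t: 25.07
eef_pos: [0.4856, 0.3876, 0.1606]
orientation: [0.001, 1.0, -0.0, -0.0]
contact_force: [0.9, 0.4, -0.4]
width: 0.76
```

Run:
```python
from h import *
np.set_printoptions(precision=4,suppress=True)
go(.4855,.388,.0235,90)
s=snap("side"); crop(s,225,130,345,240,6,"s15")
for P in ([.4855,.36,.165],[.4855,.388,.085]): print((proj(s,P)-[225,130]+.5)*6-.5)
```

```text
t 25.07 pos [485.6 387.6 160.6] jaw 89.87 tilt 0.02 F [ 0.9  0.4 -0.4] M [ 0.04 -0.02 -0.02] w 64.9mm j6 -0.91
j6->-51 turn [-0.    -0.    -0.002] shift cm [ 0.01  0.04 13.71] rows>= 3.287757136618414
[[312.3039 179.5956]]
[[315.5424 319.9161]]
```

View pics/s15.png

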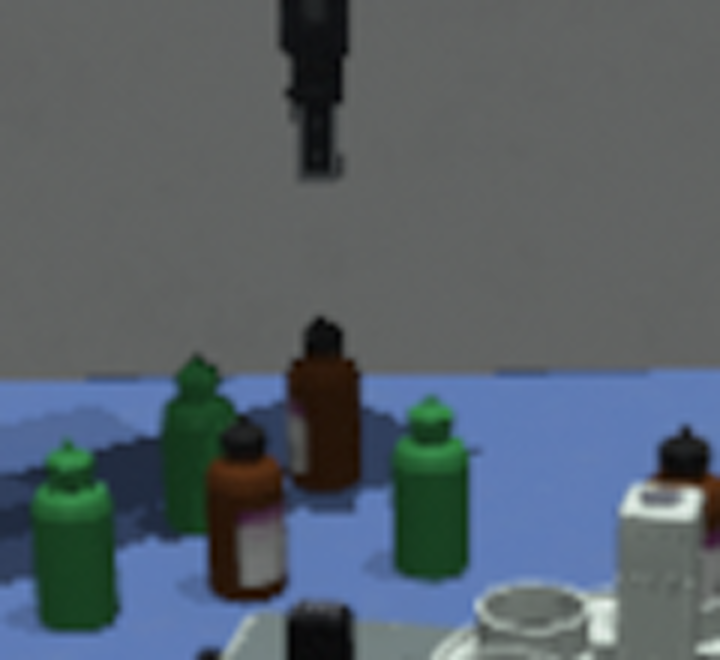

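>>> move_arm(motion=[[[0, 0, 0, 0, 0.05, 3, 6.5], [0, 0, 0, 0, 0.05, 6, 6.5], [0, 0, 0, 0, 0.05, 9, 6.5], [0, 0, 0, 0, 0.05, 11.5, 6.5], [0, 0, 0, 0, 0.05, 13, 6.5], [0, 0, 0, 0, 0.05, 13.7, 6.5], [0, 0, 0, 0, 0.05, 13.7, 6.5], [0, 0, 0, 0, 0.05, 13.7, 5.5], [0, 0, 0, 0, 0.05, 13.7, 5], [0, 0, 0, 0, 0.05, 13.7, 4.5], [0, 0, 0, 0, 0.05, 13.7, 4], [0, 0, 0, 0, 0.05, 13.7, 3.6], [0, 0, 0, 0, 0.05, 13.7, 3.4], [0, 0, 0, 0, 0.05, 13.7, 3.4], [0, 0, 0, 0, 0.05, 13.7, 3.4], [0, 0, 0, 0, 0.05, 13.7, 3.4], [0, 0, 0, 0, 0.05, 13.7, 3.4]]], newtons=20)

```text
t: 26.53
eef_pos: [0.4863, 0.3888, 0.025]
orientation: [-0.0, 1.0, 0.001, 0.001]
contact_force: [-0.6, 0.7, 6.5]
width: 0.42
```

Run:
```python
from h import *
st()
```

```text
t 26.53 pos [486.3 388.8  25. ] jaw 90.01 tilt 0.11 F [-0.6  0.7  6.5] M [-0.04  0.12 -0.06] w 35.9mm j6 -0.92
```

>>> move_arm(motion=[[[0, 0, 0, 0, 0, 0, 6.5], [0, 0, 0, 0, 0, 0, 6.5], [0, 0, 0, 0, 0, 0, 6.5], [0, 0, 0.12, 0, 0, 0, 6.5], [0, 0, 0.24, 0, 0, 0, 6.5], [0, 0, 0.36, 0, 0, 0, 6.5], [0, 0, 0.48, 0, 0, 0, 6.5], [0, 0, 0.6, 0, 0, 0, 6.5], [0, 0, 0.72, 0, 0, 0, 6.5], [0, 0, 0.84, 0, 0, 0, 6.5], [0, 0, 0.96, 0, 0, 0, 6.5], [0, 0, 1.08, 0, 0, 0, 6.5], [0, 0, 1.2, 0, 0, 0, 6.5], [0, 0, 1.32, 0, 0, 0, 6.5], [0, 0, 1.44, 0, 0, 0, 6.5], [0, 0, 1.56, 0, 0, 0, 6.5], [0, 0, 1.57, 0, 0, 0, 6.5], [0, 0, 1.57, 0, 0, 0, 6.5], [0, 0, 1.57, 0, 0, 0, 6.5]]])

```text
t: 28.12
eef_pos: [0.4856, 0.3881, 0.0237]
orientation: [0.706, 0.709, -0.0, -0.0]
contact_force: [-0.1, 0.3, 0.5]
width: 0.764
```

>>> move_arm(motion=[[[0, 0, 0, 0, 0, 0, 5.5], [0, 0, 0, 0, 0, 0, 5], [0, 0, 0, 0, 0, 0, 4.5], [0, 0, 0, 0, 0, 0, 4], [0, 0, 0, 0, 0, 0, 3.6], [0, 0, 0, 0, 0, 0, 3.3], [0, 0, 0, 0, 0, 0, 3.3], [0, 0, 0, 0, 0, 0, 3.3], [0, 0, 0, 0, 0, 0, 3.3], [0, 0, 0, 0, 0, 0, 3.3]]], newtons=30)

```text
t: 28.95
eef_pos: [0.4857, 0.3882, 0.024]
orientation: [0.707, 0.707, 0.0, -0.0]
contact_force: [-0.9, 0.4, 3.2]
width: 0.415
```

Run:
```python
from h import *
go(.6629,-.0257,.20,-13.6)
s=snap("side"); crop(s,225,130,345,240,6,"s16")
```

```text
t 28.95 pos [485.7 388.2  24. ] jaw 0.06 tilt 0.01 F [-0.9  0.4  3.2] M [-0.1   0.19  0.03] w 35.5mm j6 0.65
j6->11 turn [ 0.    -0.     0.238] shift cm [-41.41  17.68 -17.61] rows>= 11.593817121065825
```

View pics/s16.png

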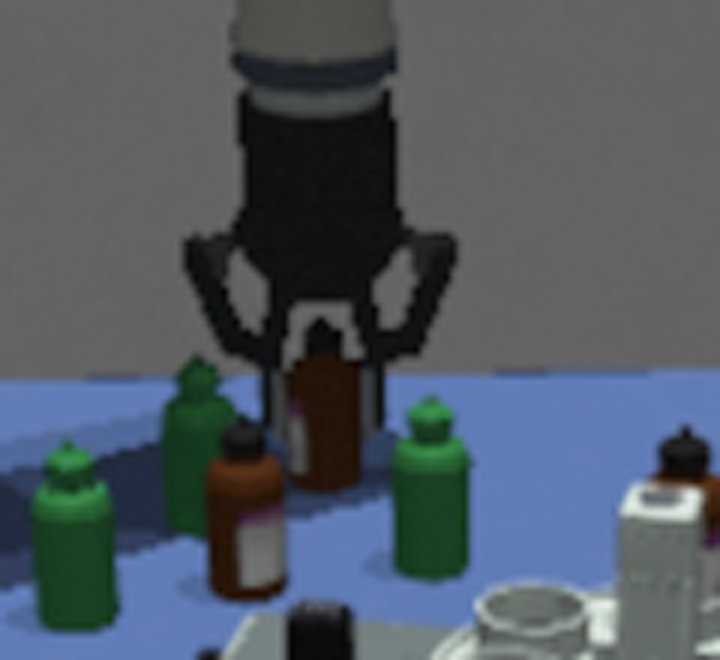

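>>> move_arm(motion=[[[0, 0, 0, 0, 0, -2, 3.3], [0, 0, 0, 0, 0, -5, 3.3], [0, 0, 0, 0, 0, -9, 3.3], [0, 0, 0, 0, 0, -13, 3.3], [0, 0, 0.03, -2, 0.8, -16, 3.3], [0, 0, 0.06, -5, 2, -18.6, 3.3], [0, 0, 0.1, -8.5, 3.5, -18.6, 3.3], [0, 0, 0.14, -12, 5, -18.6, 3.3], [0, 0, 0.18, -15.5, 6.5, -18.6, 3.3], [0, 0, 0.22, -19, 8, -18.6, 3.3], [0, 0, 0.238, -22.5, 9.5, -18.6, 3.3], [0, 0, 0.238, -26, 11, -18.6, 3.3], [0, 0, 0.238, -29.5, 12.5, -18.6, 3.3], [0, 0, 0.238, -33, 14, -18.6, 3.3], [0, 0, 0.238, -36.5, 15.6, -18.6, 3.3], [0, 0, 0.238, -39.5, 16.8, -18.6, 3.3], [0, 0, 0.238, -41.46, 17.66, -18.6, 3.3], [0, 0, 0.238, -41.46, 17.66, -18.6, 3.3], [0, 0, 0.238, -41.46, 17.66, -15, 3.3], [0, 0, 0.238, -41.46, 17.66, -13, 3.3]]])

```text
t: 30.67
eef_pos: [0.6623, -0.0265, 0.1522]
orientation: [0.786, 0.618, 0.0, -0.0]
contact_force: [-1.1, 0.1, -1.3]
width: 0.418
```

>>> move_arm(motion=[[[0, 0, 0, 0, 0, 0, 3.3], [0, 0, 0, 0, 0, 0, 3.3], [0, 0, 0, 0, 0, 2, 3.3], [0, 0, 0, 0, 0, 4, 3.3], [0, 0, 0, 0, 0, 4, 3.3], [0, 0, 0, 0, 0, 4, 3.3]]])

```text
t: 31.17
eef_pos: [0.6629, -0.0258, 0.1146]
orientation: [0.786, 0.619, -0.0, -0.0]
contact_force: [-0.4, -0.4, 0.2]
width: 0.417
```

Run:
```python
from h import *
go(.6628,-.0262,.0860,-13.6)
s=snap("side"); crop(s,270,130,390,240,6,"s17")
```

```text
t 31.17 pos [662.9 -25.8 114.6] jaw -13.55 tilt 0.01 F [-0.4 -0.4  0.2] M [ 0.06 -0.02 -0.01] w 35.6mm j6 0.18
j6->11 turn [-0.     0.     0.001] shift cm [-0.04  0.    2.86] rows>= 0.6854228354313138
```

View pics/s17.png

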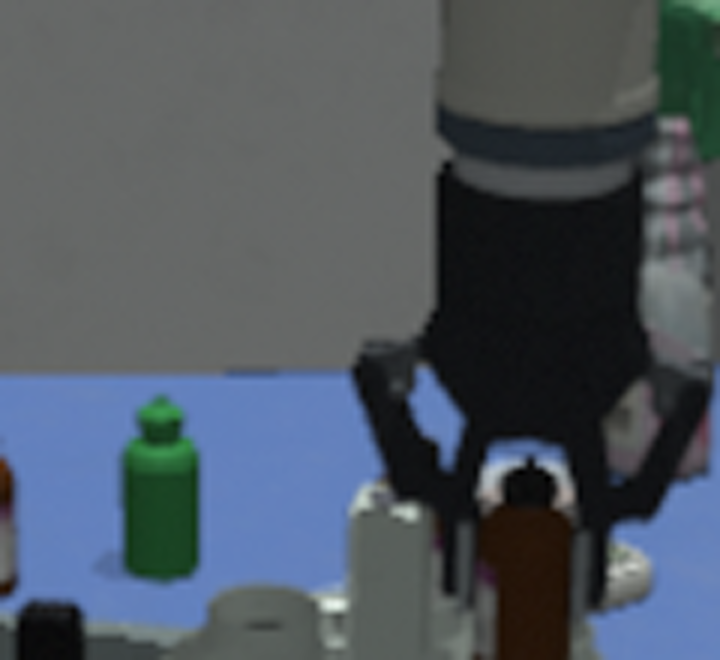

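>>> move_arm(motion=[[[0, 0, 0, -0.03, 0, 0.8, 3.3], [0, 0, 0, -0.03, 0, 1.2, 3.3], [0, 0, 0, -0.03, 0, 1.5, 3.3], [0, 0, 0, -0.03, 0, 1.8, 3.3], [0, 0, 0, -0.03, 0, 2, 3.3], [0, 0, 0, -0.03, 0, 2, 3.3], [0, 0, 0, -0.03, 0, 2, 3.3]]])

```text
t: 31.8
eef_pos: [0.6626, -0.0266, 0.0937]
orientation: [0.786, 0.619, -0.0, -0.0]
contact_force: [0.1, -0.5, -0.7]
width: 0.414
```

Run:
```python
from h import *
go(.6628,-.0262,.0860,-13.6)
s=snap("side"); crop(s,290,170,390,260,7,"s18")
```

```text
t 31.80 pos [662.6 -26.6  93.7] jaw -13.58 tilt 0.01 F [ 0.1 -0.5 -0.7] M [ 0.   -0.   -0.02] w 35.4mm j6 0.18
j6->11 turn [-0.  0.  0.] shift cm [0.04 0.01 0.77] rows>= 0.1852154295883658
```

View pics/s18.png

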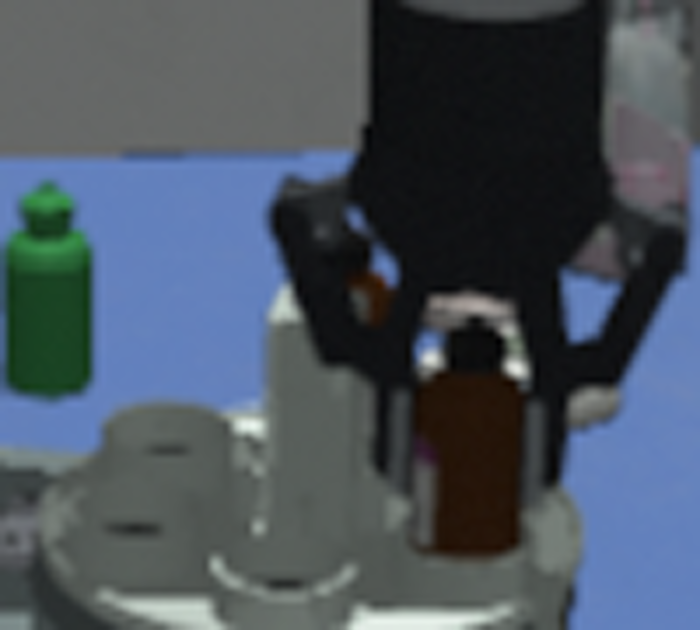

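>>> move_arm(motion=[[[0, 0, 0, 0.02, 0, 0.4, 3.3], [0, 0, 0, 0.02, 0, 0.6, 3.3], [0, 0, 0, 0.02, 0, 0.8, 3.3], [0, 0, 0, 0.02, 0, 0.8, 3.3], [0, 0, 0, 0.02, 0, 0.8, 3.3]]])

```text
t: 32.27
eef_pos: [0.6628, -0.0263, 0.086]
orientation: [0.786, 0.619, 0.0, 0.0]
contact_force: [-0.9, 0.9, 2.6]
width: 0.414
```

>>> move_arm(motion=[[[0, 0, 0, 0, 0, 0, 5], [0, 0, 0, 0, 0, 0, 5], [0, 0, 0, 0, 0, 0, 5], [0, 0, 0, 0, 0, 0, 5], [0, 0, 0, 0, 0, 0, 5], [0, 0, 0, 0, 0, -2, 5], [0, 0, 0, 0, 0, -5, 5], [0, 0, 0, 0, 0, -8, 5], [0, 0, 0, 0, 0, -11, 5], [0, 0, 0, 0, 0, -13, 5], [0, 0, 0, 0, 0, -13, 5], [0, 0, 0, 0, 0, -13, 5], [0, 0, 0, 0, 0, -13, 5]]])

```text
t: 33.35
eef_pos: [0.662, -0.0263, 0.215]
orientation: [0.786, 0.619, -0.0, -0.0]
contact_force: [-0.1, -0.3, -1.2]
width: 0.583
```

Run:
```python
from h import *
go(.449,.2577,.16,90)
s=snap("side"); crop(s,225,150,385,270,5,"s19")
```

```text
t 33.35 pos [662.  -26.3 215. ] jaw -13.58 tilt 0.07 F [-0.1 -0.3 -1.2] M [ 0.04 -0.02 -0.01] w 49.8mm j6 0.18
j6->-60 turn [-1.000e-03 -1.000e-03 -1.808e+00] shift cm [ 22.6  -27.37   5.53] rows>= 14.466640187915138
```

View pics/s19.png

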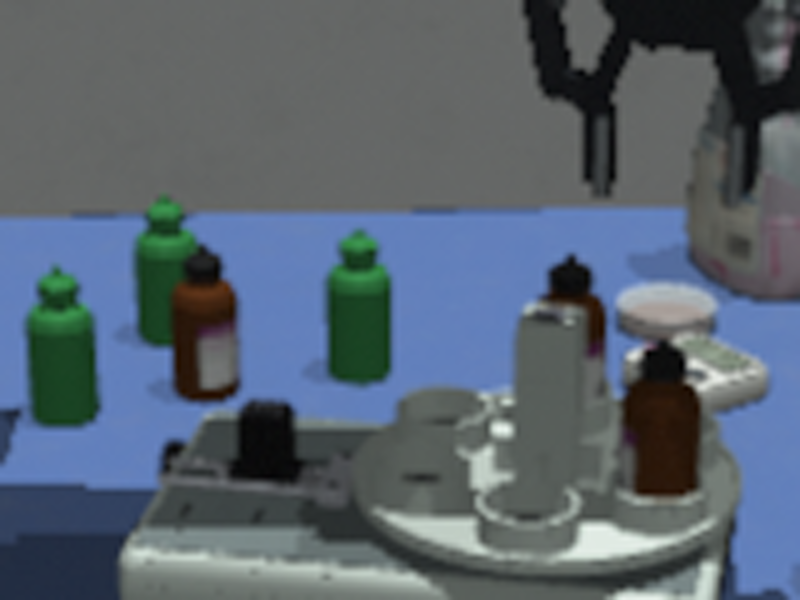

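>>> move_arm(motion=[[[0, 0, -0.12, 2, -2.4, 0, 6.5], [0, 0, -0.24, 4.2, -5, 0, 6.5], [0, 0, -0.36, 6.4, -7.7, 0, 6.5], [0, 0, -0.48, 8.6, -10.4, 0, 6.5], [0, 0, -0.6, 10.8, -13, 0, 6.5], [0, 0, -0.72, 13, -15.7, 0, 6.5], [0, 0, -0.84, 15.2, -18.4, 0, 6.5], [0, 0, -0.96, 17.4, -21, 0, 6.5], [0, 0, -1.08, 19.6, -23.7, 1, 6.5], [0, 0, -1.2, 21.5, -26, 2, 6.5], [0, 0, -1.32, 22.6, -27.35, 3, 6.5], [0, 0, -1.44, 22.6, -27.35, 4, 6.5], [0, 0, -1.56, 22.6, -27.35, 5, 6.5], [0, 0, -1.68, 22.6, -27.35, 5.5, 6.5], [0, 0, -1.8, 22.6, -27.35, 5.5, 6.5], [0, 0, -1.808, 22.6, -27.35, 5.5, 6.5], [0, 0, -1.808, 22.6, -27.35, 5.5, 6.5], [0, 0, -1.808, 22.6, -27.35, 5.5, 6.5], [0, 0, -1.808, 22.6, -27.35, 5.5, 6.5]]])

```text
t: 34.98
eef_pos: [0.4499, 0.2575, 0.1607]
orientation: [0.001, 1.0, -0.0, -0.0]
contact_force: [0.1, 0.5, -0.3]
width: 0.765
```

Run:
```python
from h import *
np.set_printoptions(precision=4,suppress=True)
go(.449,.2577,.0235,90)
s=snap("side"); crop(s,225,130,345,240,6,"s20")
for P in ([.449,.22,.165],[.449,.2577,.085]): print((proj(s,P)-[225,130]+.5)*6-.5)
```

```text
t 34.98 pos [449.9 257.5 160.7] jaw 89.87 tilt 0.01 F [ 0.1  0.5 -0.3] M [ 0.   -0.02 -0.03] w 65.4mm j6 -1.07
j6->-60 turn [-0.    -0.    -0.002] shift cm [ 0.08  0.02 13.72] rows>= 3.2892866325894077
[[228.8804 278.4939]]
[[236.0013 418.7468]]
```

View pics/s20.png

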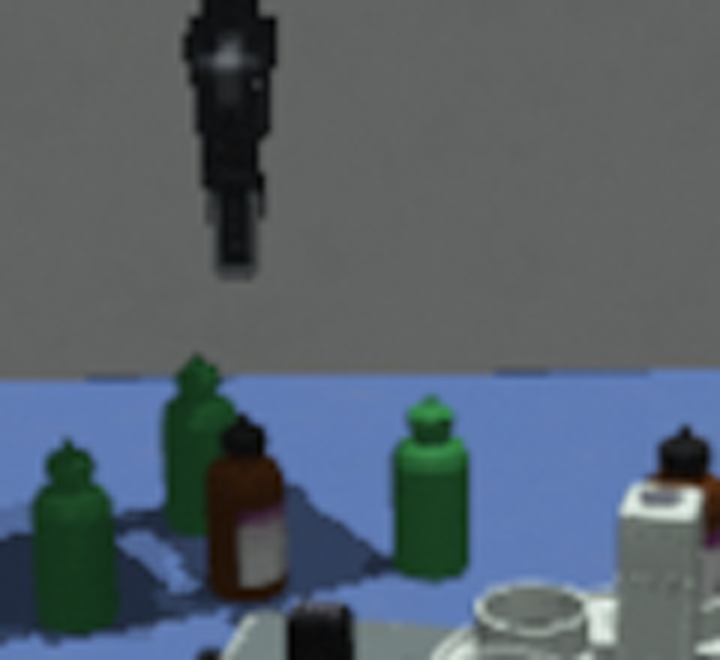

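>>> move_arm(motion=[[[0, 0, 0, 0, 0.03, 3, 6.5], [0, 0, 0, 0, 0.03, 6, 6.5], [0, 0, 0, 0, 0.03, 9, 6.5], [0, 0, 0, 0, 0.03, 11.5, 6.5], [0, 0, 0, 0, 0.03, 13, 6.5], [0, 0, 0, 0, 0.03, 13.7, 6.5], [0, 0, 0, 0, 0.03, 13.7, 6.5], [0, 0, 0, 0, 0.03, 13.7, 5.5], [0, 0, 0, 0, 0.03, 13.7, 5], [0, 0, 0, 0, 0.03, 13.7, 4.5], [0, 0, 0, 0, 0.03, 13.7, 4], [0, 0, 0, 0, 0.03, 13.7, 3.6], [0, 0, 0, 0, 0.03, 13.7, 3.4], [0, 0, 0, 0, 0.03, 13.7, 3.4], [0, 0, 0, 0, 0.03, 13.7, 3.4], [0, 0, 0, 0, 0.03, 13.7, 3.4], [0, 0, 0, 0, 0.03, 13.7, 3.4]]], newtons=20)

```text
t: 36.45
eef_pos: [0.4505, 0.2583, 0.0248]
orientation: [-0.0, 1.0, 0.0, 0.001]
contact_force: [-0.0, -1.0, 6.2]
width: 0.42
```

Run:
```python
from h import *
st()
```

```text
t 36.45 pos [450.5 258.3  24.8] jaw 90.01 tilt 0.10 F [-0.  -1.   6.2] M [-0.06  0.11 -0.04] w 35.9mm j6 -1.07
```

>>> move_arm(motion=[[[0, 0, 0, 0, 0, 0, 6.5], [0, 0, 0, 0, 0, 0, 6.5], [0, 0, 0, 0, 0, 0, 6.5], [0, 0, 0.12, 0, 0, 0, 6.5], [0, 0, 0.24, 0, 0, 0, 6.5], [0, 0, 0.36, 0, 0, 0, 6.5], [0, 0, 0.48, 0, 0, 0, 6.5], [0, 0, 0.6, 0, 0, 0, 6.5], [0, 0, 0.72, 0, 0, 0, 6.5], [0, 0, 0.84, 0, 0, 0, 6.5], [0, 0, 0.96, 0, 0, 0, 6.5], [0, 0, 1.08, 0, 0, 0, 6.5], [0, 0, 1.2, 0, 0, 0, 6.5], [0, 0, 1.32, 0, 0, 0, 6.5], [0, 0, 1.44, 0, 0, 0, 6.5], [0, 0, 1.56, 0, 0, 0, 6.5], [0, 0, 1.57, 0, 0, 0, 6.5], [0, 0, 1.57, 0, 0, 0, 6.5], [0, 0, 1.57, 0, 0, 0, 6.5]]])

```text
t: 38.03
eef_pos: [0.4498, 0.2578, 0.0238]
orientation: [0.706, 0.709, -0.0, -0.0]
contact_force: [0.3, 0.6, 0.3]
width: 0.758
```

>>> move_arm(motion=[[[0, 0, 0, 0, 0, 0, 5.5], [0, 0, 0, 0, 0, 0, 5], [0, 0, 0, 0, 0, 0, 4.5], [0, 0, 0, 0, 0, 0, 4], [0, 0, 0, 0, 0, 0, 3.6], [0, 0, 0, 0, 0, 0, 3.3], [0, 0, 0, 0, 0, 0, 3.3], [0, 0, 0, 0, 0, 0, 3.3], [0, 0, 0, 0, 0, 0, 3.3], [0, 0, 0, 0, 0, 0, 3.3]]], newtons=30)

```text
t: 38.87
eef_pos: [0.4499, 0.2579, 0.0239]
orientation: [0.707, 0.707, 0.0, 0.0]
contact_force: [-0.5, -1.0, 3.0]
width: 0.416
```

Run:
```python
from h import *
go(.5551,-.0002,.21,-13.6)
s=snap("side"); crop(s,225,130,345,240,6,"s21")
```

```text
t 38.87 pos [449.9 257.9  23.9] jaw 0.06 tilt 0.00 F [-0.5 -1.   3. ] M [-0.14  0.05 -0.04] w 35.6mm j6 0.50
j6->14 turn [ 0.    -0.     0.238] shift cm [-25.82  10.49 -18.61] rows>= 8.036795790075287
```

View pics/s21.png

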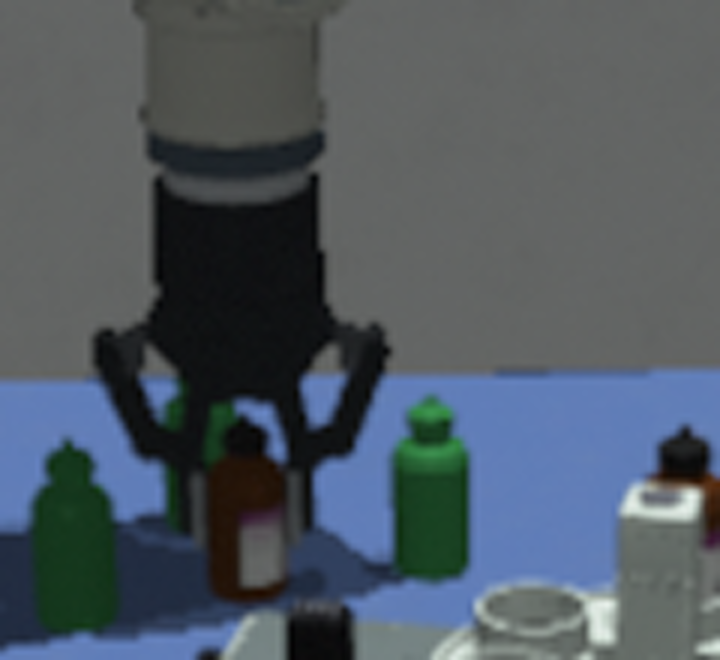

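>>> move_arm(motion=[[[0, 0, 0, 0, 0, -2, 3.3], [0, 0, 0, 0, 0, -5, 3.3], [0, 0, 0, 0, 0, -9, 3.3], [0, 0, 0, 0, 0, -13, 3.3], [0, 0, 0.03, -2, 0.8, -16, 3.3], [0, 0, 0.06, -5, 2, -18.6, 3.3], [0, 0, 0.1, -8.5, 3.5, -18.6, 3.3], [0, 0, 0.14, -12, 5, -18.6, 3.3], [0, 0, 0.18, -15.5, 6.3, -18.6, 3.3], [0, 0, 0.22, -19, 7.7, -18.6, 3.3], [0, 0, 0.238, -22.5, 9.1, -18.6, 3.3], [0, 0, 0.238, -25, 10.1, -18.6, 3.3], [0, 0, 0.238, -25.82, 10.49, -18.6, 3.3], [0, 0, 0.238, -25.82, 10.49, -18.6, 3.3], [0, 0, 0.238, -25.82, 10.49, -16, 3.3], [0, 0, 0.238, -25.82, 10.49, -13, 3.3], [0, 0, 0.238, -25.82, 10.49, -10, 3.3], [0, 0, 0.238, -25.82, 10.49, -9, 3.3], [0, 0, 0.238, -25.82, 10.49, -9, 3.3], [0, 0, 0.238, -25.82, 10.49, -9, 3.3]]])

```text
t: 40.58
eef_pos: [0.5548, 0.0007, 0.114]
orientation: [0.785, 0.619, -0.0, -0.0]
contact_force: [-0.1, -0.8, -0.8]
width: 0.419
```

Run:
```python
from h import *
go(.5551,-.0002,.0859,-13.6)
s=snap("side"); crop(s,270,130,390,240,6,"s22")
```

```text
t 40.58 pos [554.8   0.7 114. ] jaw -13.52 tilt 0.06 F [-0.1 -0.8 -0.8] M [-0.03 -0.06  0.06] w 35.8mm j6 0.22
j6->14 turn [-0.001  0.     0.001] shift cm [-0.08  0.05  2.81] rows>= 0.6742892566844306
```

View pics/s22.png

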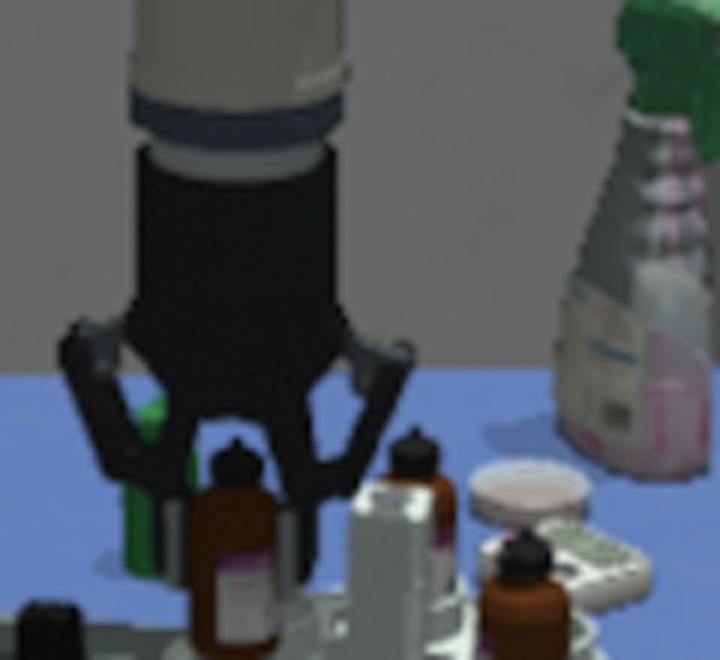

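>>> move_arm(motion=[[[0, 0, 0, -0.02, 0, 0.8, 3.3], [0, 0, 0, -0.02, 0, 1.2, 3.3], [0, 0, 0, -0.02, 0, 1.5, 3.3], [0, 0, 0, -0.02, 0, 1.8, 3.3], [0, 0, 0, -0.02, 0, 2, 3.3], [0, 0, 0, -0.02, 0, 2, 3.3], [0, 0, 0, -0.02, 0, 2, 3.3]]])

```text
t: 41.22
eef_pos: [0.555, -0.0005, 0.0937]
orientation: [0.786, 0.618, -0.0, -0.0]
contact_force: [-1.0, -0.3, -0.3]
width: 0.415
```

Run:
```python
from h import *
go(.5551,-.0002,.0859,-13.6)
```

```text
t 41.22 pos [ 5.55e+02 -5.00e-01  9.37e+01] jaw -13.59 tilt 0.01 F [-1.  -0.3 -0.3] M [-0.02 -0.   -0.01] w 35.4mm j6 0.21
j6->14 turn [-0.  0.  0.] shift cm [0.03 0.01 0.78] rows>= 0.1880122498492555
```

>>> move_arm(motion=[[[0, 0, 0, 0.02, 0, 0.4, 3.3], [0, 0, 0, 0.02, 0, 0.6, 3.3], [0, 0, 0, 0.02, 0, 0.8, 3.3], [0, 0, 0, 0.02, 0, 0.8, 3.3], [0, 0, 0, 0.02, 0, 0.8, 3.3]]])

```text
t: 41.63
eef_pos: [0.5551, -0.0003, 0.0859]
orientation: [0.786, 0.619, -0.0, 0.0]
contact_force: [-1.2, 0.5, 2.5]
width: 0.415
```

>>> move_arm(motion=[[[0, 0, 0, 0, 0, 0, 5], [0, 0, 0, 0, 0, 0, 5], [0, 0, 0, 0, 0, 0, 5], [0, 0, 0, 0, 0, 0, 5], [0, 0, 0, 0, 0, 0, 5], [0, 0, 0, 0, 0, -2, 5], [0, 0, 0, 0, 0, -5, 5], [0, 0, 0, 0, 0, -8, 5], [0, 0, 0, 0, 0, -11, 5], [0, 0, 0, 0, 0, -13, 5], [0, 0, 0, 0, 0, -13, 5], [0, 0, 0, 0, 0, -13, 5], [0, 0, 0, 0, 0, -13, 5]]])

```text
t: 42.72
eef_pos: [0.5544, -0.0002, 0.215]
orientation: [0.786, 0.619, -0.0, -0.0]
contact_force: [-0.1, -0.2, -0.7]
width: 0.585
```

Run:
```python
from h import *
go(.4848,.05,.16,76.4)
s=snap("side"); crop(s,235,160,395,280,5,"s23")
```

```text
t 42.72 pos [ 5.544e+02 -2.000e-01  2.150e+02] jaw -13.58 tilt 0.07 F [-0.1 -0.2 -0.7] M [-0.02  0.03 -0.03] w 50.0mm j6 0.22
j6->-71 turn [-1.00e-03 -1.00e-03 -1.57e+00] shift cm [ 3.25 -7.94  5.51] rows>= 12.567043088723548
```

View pics/s23.png

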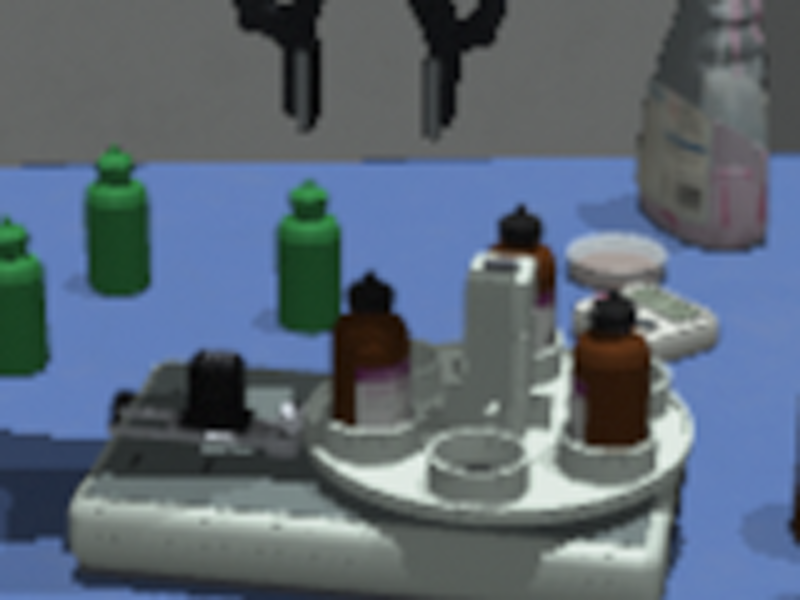

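>>> move_arm(motion=[[[0, 0, -0.12, 0.4, -1, 0, 5], [0, 0, -0.24, 0.9, -2.2, 0, 5], [0, 0, -0.36, 1.5, -3.6, 0, 5], [0, 0, -0.48, 2.1, -5, 0, 5], [0, 0, -0.6, 2.7, -6.5, 0, 5], [0, 0, -0.72, 3.25, -7.9, 0, 5], [0, 0, -0.84, 3.25, -7.9, 1, 5], [0, 0, -0.96, 3.25, -7.9, 2, 5], [0, 0, -1.08, 3.25, -7.9, 3, 5], [0, 0, -1.2, 3.25, -7.9, 4, 5], [0, 0, -1.32, 3.25, -7.9, 5, 5], [0, 0, -1.44, 3.25, -7.9, 5.5, 5], [0, 0, -1.57, 3.25, -7.9, 7, 5], [0, 0, -1.57, 3.25, -7.9, 7, 5], [0, 0, -1.57, 3.25, -7.9, 7, 5], [0, 0, -1.57, 3.25, -7.9, 7, 5]]])

```text
t: 44.1
eef_pos: [0.4855, 0.0499, 0.1454]
orientation: [0.12, 0.993, -0.0, -0.001]
contact_force: [0.2, -0.7, 1.0]
width: 0.583
```

Run:
```python
from h import *
go(.4848,.05,.055,76.4)
s=snap("side"); crop(s,235,130,395,250,5,"s24")
d=snap("top"); crop(d,230,170,350,300,6,"t24")
```

```text
t 44.10 pos [485.5  49.9 145.4] jaw 76.17 tilt 0.08 F [ 0.2 -0.7  1. ] M [-0.03 -0.01  0.  ] w 49.8mm j6 -1.25
j6->-71 turn [-0.    -0.001 -0.004] shift cm [ 0.06 -0.    9.04] rows>= 2.169058058478278
```

View pics/s24.png

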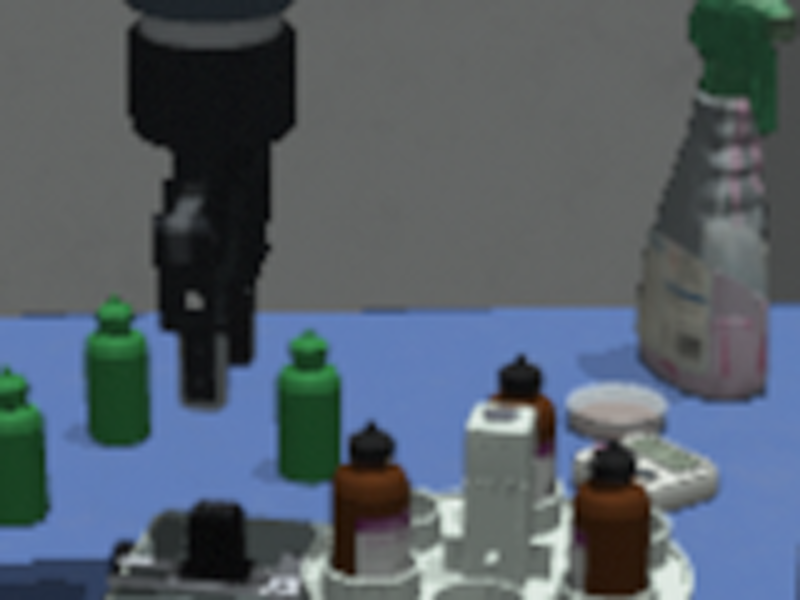

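Aligned over the grip. Lower and close.

>>> move_arm(motion=[[[0, 0, 0, 0.03, 0, 3, 5], [0, 0, 0, 0.03, 0, 5.5, 5], [0, 0, 0, 0.03, 0, 7.5, 5], [0, 0, 0, 0.03, 0, 8.5, 5], [0, 0, 0, 0.03, 0, 9, 5], [0, 0, 0, 0.03, 0, 9, 5], [0, 0, 0, 0.03, 0, 9, 4], [0, 0, 0, 0.03, 0, 9, 3], [0, 0, 0, 0.03, 0, 9, 2.2], [0, 0, 0, 0.03, 0, 9, 1.6], [0, 0, 0, 0.03, 0, 9, 1.6], [0, 0, 0, 0.03, 0, 9, 1.6], [0, 0, 0, 0.03, 0, 9, 1.6], [0, 0, 0, 0.03, 0, 9, 1.6]]], newtons=30)

```text
t: 45.37
eef_pos: [0.4864, 0.0502, 0.0569]
orientation: [0.119, 0.993, 0.0, 0.001]
contact_force: [-0.7, 1.5, 7.5]
width: 0.225
```

Run:
```python
from h import *
st()
s=snap("side"); crop(s,235,130,395,250,5,"s25")
```

```text
t 45.37 pos [486.4  50.2  56.9] jaw 76.39 tilt 0.11 F [-0.7  1.5  7.5] M [0.21 0.11 0.09] w 19.2mm j6 -1.25
```

View pics/s25.png

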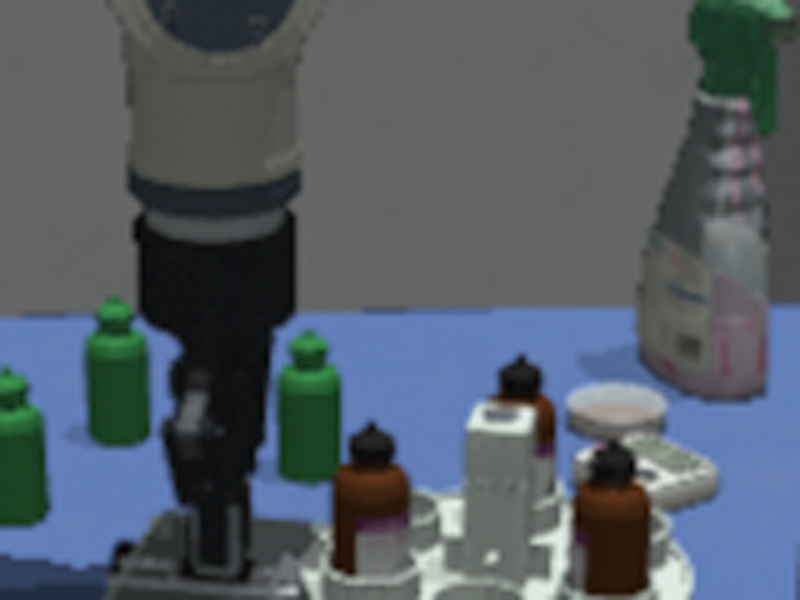

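Gripped (19 mm). Pull outward along tool +x.

>>> move_arm(motion=[[[0, 0, 0, 0.4, 0, 0, 1.6], [0, 0, 0, 0.8, 0, 0, 1.6], [0, 0, 0, 1.2, 0, 0, 1.6], [0, 0, 0, 1.6, 0, 0, 1.6], [0, 0, 0, 2, 0, 0, 1.6], [0, 0, 0, 2.4, 0, 0, 1.6], [0, 0, 0, 2.7, 0, 0, 1.6], [0, 0, 0, 3, 0, 0, 1.6], [0, 0, 0, 3.1, 0, 0, 1.6], [0, 0, 0, 3.2, 0, 0, 1.6], [0, 0, 0, 3.2, 0, 0, 1.6], [0, 0, 0, 3.2, 0, 0, 1.6]]], newtons=50)

```text
t: 46.42
eef_pos: [0.4565, 0.0574, 0.0569]
orientation: [0.118, 0.993, 0.0, 0.002]
contact_force: [4.7, -2.8, 5.9]
width: 0.223
```

Run:
```python
from h import *
o=st(); print("dist to hub",np.linalg.norm(o["eef_pos"][:2]-[.6166,.0184]))
```

```text
t 46.42 pos [456.5  57.4  56.9] jaw 76.40 tilt 0.26 F [ 4.7 -2.8  5.9] M [-0.56 -0.46  0.14] w 19.1mm j6 -1.23
dist to hub 0.16476014479650014
```

>>> move_arm(motion=[[[0, 0, 0, 0.1, 0, 0, 1.6], [0, 0, 0, 0.2, 0, 0, 1.6], [0, 0, 0, 0.2, 0, 0, 1.6], [0, 0, 0, 0.2, 0, 0, 1.6]]])

```text
t: 46.75
eef_pos: [0.4565, 0.0575, 0.0569]
orientation: [0.118, 0.993, 0.0, 0.004]
contact_force: [10.1, -8.3, -0.7]
width: 0.225
```

Run:
```python
from h import *
o=st(); print("dist to hub",np.linalg.norm(o["eef_pos"][:2]-[.6166,.0184]))
```

```text
t 46.75 pos [456.5  57.5  56.9] jaw 76.41 tilt 0.46 F [10.1 -8.3 -0.7] M [-1.3  -1.18  0.06] w 19.3mm j6 -1.23
dist to hub 0.16480113354946663
```

>>> move_arm(motion=[[[0, 0, 0, -0.15, 0, 0, 1.6], [0, 0, 0, -0.15, 0, 0, 1.6], [0, 0, 0, -0.15, 0, 0, 4], [0, 0, 0, -0.15, 0, 0, 4], [0, 0, 0, -0.15, 0, 0, 4], [0, 0, 0, -0.15, 0, 0, 4], [0, 0, 0, -0.15, 0, 0, 4], [0, 0, 0, -0.15, 0, -2, 4], [0, 0, 0, -0.15, 0, -5, 4], [0, 0, 0, -0.15, 0, -8, 4], [0, 0, 0, -0.15, 0, -11, 4], [0, 0, 0, -0.15, 0, -14, 4], [0, 0, 0, -0.15, 0, -16, 4], [0, 0, 0, -0.15, 0, -16, 4], [0, 0, 0, -0.15, 0, -16, 4]]])

```text
t: 48.0
eef_pos: [0.4544, 0.0578, 0.2166]
orientation: [0.119, 0.993, 0.0, 0.001]
contact_force: [0.2, -0.1, 0.1]
width: 0.465
```

Run:
```python
from h import *
go(.6166,.0184,.2,-13.58)
s=snap("side"); crop(s,235,160,395,280,5,"s26")
```

```text
t 48.00 pos [454.4  57.8 216.6] jaw 76.38 tilt 0.14 F [ 0.2 -0.1  0.1] M [-0.02 -0.02  0.01] w 39.7mm j6 -1.23
j6->15 turn [2.00e-03 1.00e-03 1.57e+00] shift cm [-1.668e+01 -1.000e-02  1.700e+00] rows>= 12.564327406257078
```

View pics/s26.png

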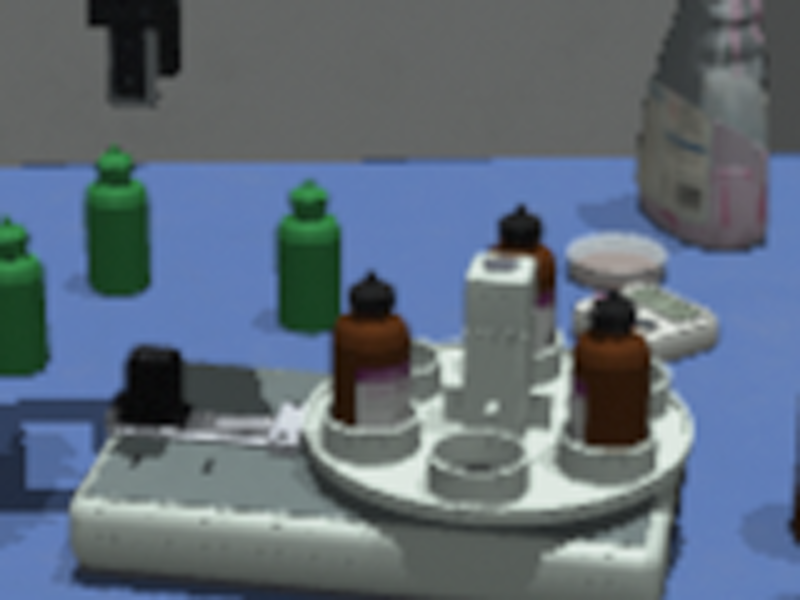

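>>> move_arm(motion=[[[0, 0, 0.12, -2, 0, 0, 4.5], [0, 0, 0.24, -4, 0, 0, 4.5], [0, 0, 0.36, -6, 0, 0, 4.5], [0, 0, 0.48, -8, 0, 0, 4.5], [0, 0, 0.6, -10, 0, 0, 4.5], [0, 0, 0.72, -12, 0, 0, 4.5], [0, 0, 0.84, -14, 0, 0, 4.5], [0, 0, 0.96, -16, 0, 0, 4.5], [0, 0, 1.08, -16.6, 0, 0, 4.5], [0, 0, 1.2, -16.6, 0, 0, 4.5], [0, 0, 1.32, -16.6, 0, 0, 4.5], [0, 0, 1.44, -16.6, 0, 0, 4.5], [0, 0, 1.56, -16.6, 0, 0.7, 4.5], [0, 0, 1.57, -16.6, 0, 1.5, 4.5], [0, 0, 1.57, -16.6, 0, 1.5, 4.5], [0, 0, 1.57, -16.6, 0, 1.5, 4.5], [0, 0, 1.57, -16.6, 0, 1.5, 4.5]]])

```text
t: 49.47
eef_pos: [0.615, 0.0186, 0.2]
orientation: [0.785, 0.62, -0.001, -0.0]
contact_force: [-0.3, -0.1, 0.4]
width: 0.526
```

Run:
```python
from h import *
go(.6166,.0184,.104,-13.58)
s=snap("side"); crop(s,235,130,395,250,5,"s27")
```

```text
t 49.47 pos [615.   18.6 200. ] jaw -13.44 tilt 0.08 F [-0.3 -0.1  0.4] M [ 0.04  0.   -0.01] w 44.9mm j6 0.25
j6->15 turn [-0.001  0.     0.002] shift cm [0.02 0.17 9.6 ] rows>= 2.303472963706567
```

View pics/s27.png

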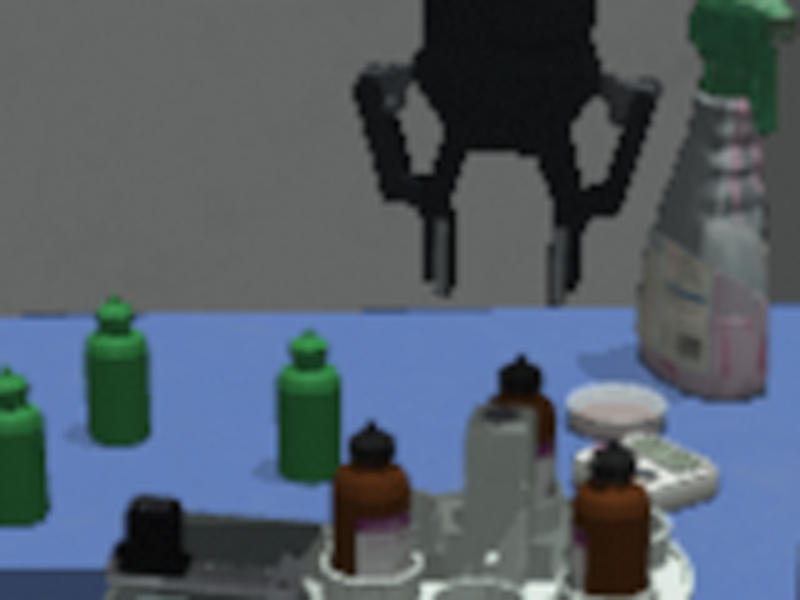

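>>> move_arm(motion=[[[0, 0, 0, 0, 0.1, 2.5, 4.5], [0, 0, 0, 0, 0.1, 5, 4.5], [0, 0, 0, 0, 0.1, 7, 4.5], [0, 0, 0, 0, 0.1, 8.5, 4.5], [0, 0, 0, 0, 0.1, 9.2, 4.5], [0, 0, 0, 0, 0.1, 9.2, 4.5], [0, 0, 0, 0, 0.1, 9.2, 4], [0, 0, 0, 0, 0.1, 9.2, 3.5], [0, 0, 0, 0, 0.1, 9.2, 3], [0, 0, 0, 0, 0.1, 9.2, 2.6], [0, 0, 0, 0, 0.1, 9.2, 2.6], [0, 0, 0, 0, 0.1, 9.2, 2.6], [0, 0, 0, 0, 0.1, 9.2, 2.6]]], newtons=30)

```text
t: 50.6
eef_pos: [0.6164, 0.0185, 0.1101]
orientation: [0.786, 0.619, 0.0, 0.0]
contact_force: [-3.8, 1.5, 6.8]
width: 0.348
```

Run:
```python
from h import *
st()
s=snap("side"); crop(s,235,130,395,250,5,"s28")
```

```text
t 50.60 pos [616.4  18.5 110.1] jaw -13.58 tilt 0.04 F [-3.8  1.5  6.8] M [ 0.23  0.72 -0.01] w 29.7mm j6 0.25
```

View pics/s28.png

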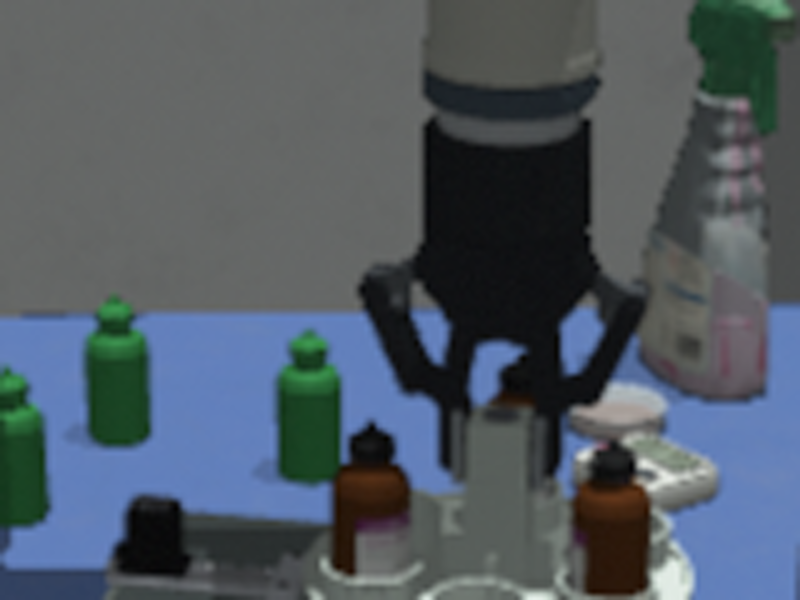

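>>> move_arm(motion=[[[0, 0, -0.02, 0, 0, 0, 2.6], [0, 0, -0.06, 0, 0, 0, 2.6], [0, 0, -0.11, 0, 0, 0, 2.6], [0, 0, -0.17, 0, 0, 0, 2.6], [0, 0, -0.23, 0, 0, 0, 2.6], [0, 0, -0.29, 0, 0, 0, 2.6], [0, 0, -0.35, 0, 0, 0, 2.6], [0, 0, -0.4, 0, 0, 0, 2.6], [0, 0, -0.44, 0, 0, 0, 2.6], [0, 0, -0.46, 0, 0, 0, 2.6], [0, 0, -0.46, 0, 0, 0, 2.6], [0, 0, -0.46, 0, 0, 0, 2.6]]])

```text
t: 51.65
eef_pos: [0.6168, 0.0188, 0.1101]
orientation: [0.624, 0.781, 0.001, 0.0]
contact_force: [-0.9, 3.8, 4.8]
width: 0.346
```

Run:
```python
from h import *
st()
s=snap("side"); crop(s,235,130,395,250,5,"s29")
```

```text
t 51.65 pos [616.8  18.8 110.1] jaw 12.79 tilt 0.08 F [-0.9  3.8  4.8] M [ 0.37  0.58 -0.03] w 29.6mm j6 -0.21
```

View pics/s29.png

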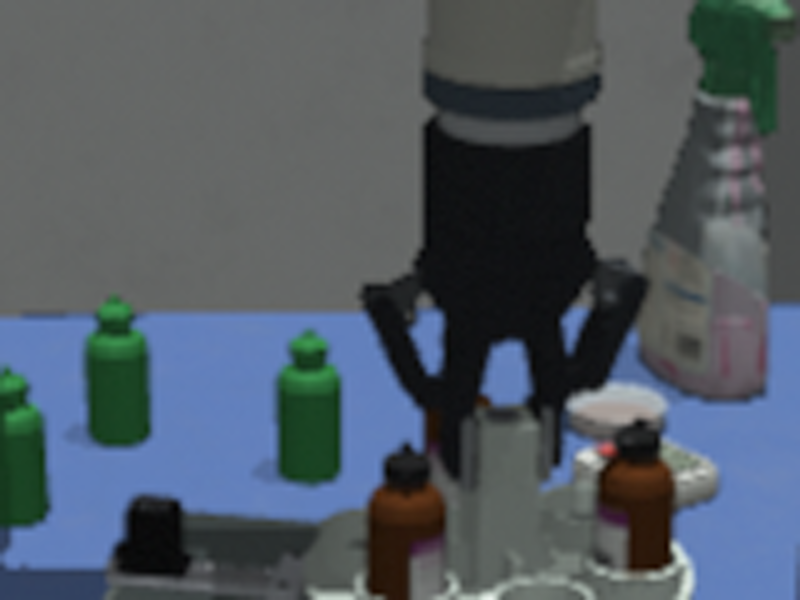

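Turning freely. Continue to about 1.5 rad.

>>> move_arm(motion=[[[0, 0, -0.02, 0, 0, 0, 2.6], [0, 0, -0.06, 0, 0, 0, 2.6], [0, 0, -0.12, 0, 0, 0, 2.6], [0, 0, -0.19, 0, 0, 0, 2.6], [0, 0, -0.26, 0, 0, 0, 2.6], [0, 0, -0.33, 0, 0, 0, 2.6], [0, 0, -0.4, 0, 0, 0, 2.6], [0, 0, -0.47, 0, 0, 0, 2.6], [0, 0, -0.54, 0, 0, 0, 2.6], [0, 0, -0.61, 0, 0, 0, 2.6], [0, 0, -0.68, 0, 0, 0, 2.6], [0, 0, -0.75, 0, 0, 0, 2.6], [0, 0, -0.82, 0, 0, 0, 2.6], [0, 0, -0.89, 0, 0, 0, 2.6], [0, 0, -0.95, 0, 0, 0, 2.6], [0, 0, -1, 0, 0, 0, 2.6], [0, 0, -1.03, 0, 0, 0, 2.6], [0, 0, -1.04, 0, 0, 0, 2.6], [0, 0, -1.04, 0, 0, 0, 2.6], [0, 0, -1.04, 0, 0, 0, 2.6]]])

```text
t: 53.37
eef_pos: [0.6168, 0.0197, 0.1102]
orientation: [0.153, 0.988, 0.001, 0.001]
contact_force: [-2.6, 6.7, 5.3]
width: 0.349
```

Run:
```python
from h import *
st()
s=snap("side"); crop(s,235,130,395,250,5,"s30")
```

```text
t 53.37 pos [616.8  19.7 110.2] jaw 72.37 tilt 0.14 F [-2.6  6.7  5.3] M [ 1.1   0.46 -0.  ] w 29.8mm j6 -1.25
```

View pics/s30.png

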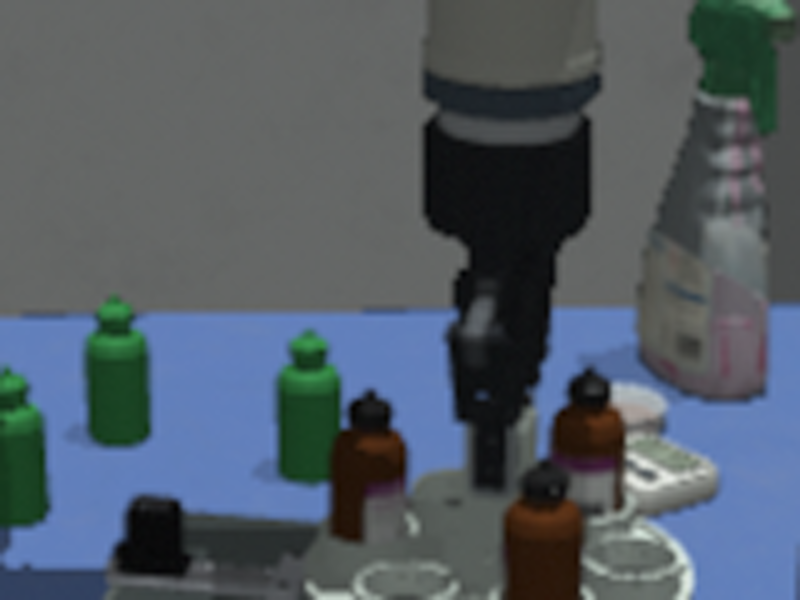

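>>> move_arm(motion=[[[0, 0, 0, 0, 0, 0, 4.5], [0, 0, 0, 0, 0, 0, 4.5], [0, 0, 0, 0, 0, 0, 4.5], [0, 0, 0, 0, 0, 0, 4.5], [0, 0, 0, 0, 0, 0, 4.5], [0, 0, 0, 0, 0, -1.5, 4.5], [0, 0, 0, 0, 0, -4, 4.5], [0, 0, 0, 0, 0, -7, 4.5], [0, 0, 0, 0, 0, -10, 4.5], [0, 0, 0, 0, 0, -12, 4.5], [0, 0, 0, 3, 0, -12, 4.5], [0, 0, 0, 7, 0, -12, 4.5], [0, 0, 0, 11, 0, -12, 4.5], [0, 0, 0, 15, 0, -12, 4.5], [0, 0, 0, 19, 0, -12, 4.5], [0, 0, 0, 19, 0, -12, 4.5], [0, 0, 0, 19, 0, -12, 4.5]]])

```text
t: 54.83
eef_pos: [0.4335, 0.0762, 0.229]
orientation: [0.153, 0.988, -0.0, 0.0]
contact_force: [0.7, -0.6, 0.0]
width: 0.528
```

Run:
```python
from h import *
st()
s=snap("side"); crop(s,235,160,395,280,5,"s31")
d=snap("top"); crop(d,150,160,350,310,4,"t31")
```

```text
t 54.83 pos [433.5  76.2 229. ] jaw 72.45 tilt 0.00 F [ 0.7 -0.6  0. ] M [ 0.   -0.04  0.02] w 45.1mm j6 -1.12
```

View pics/s31.png

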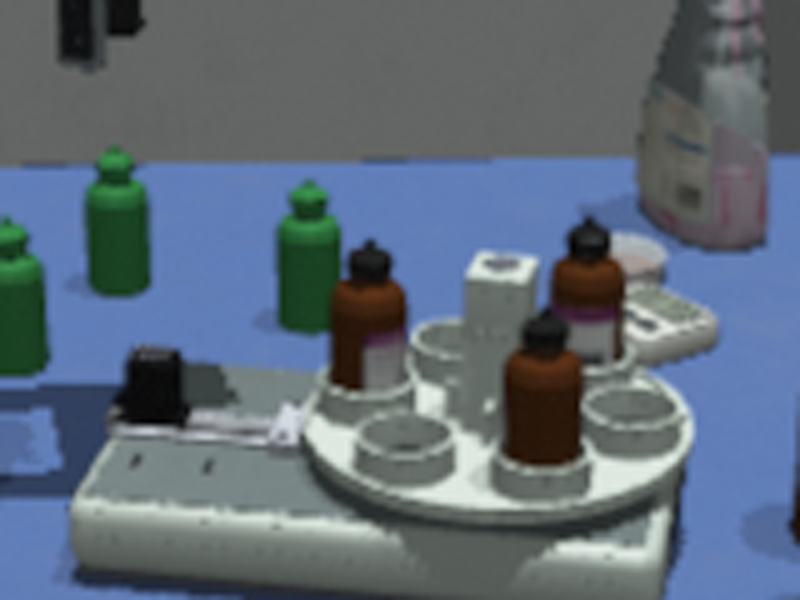

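View pics/t31.png

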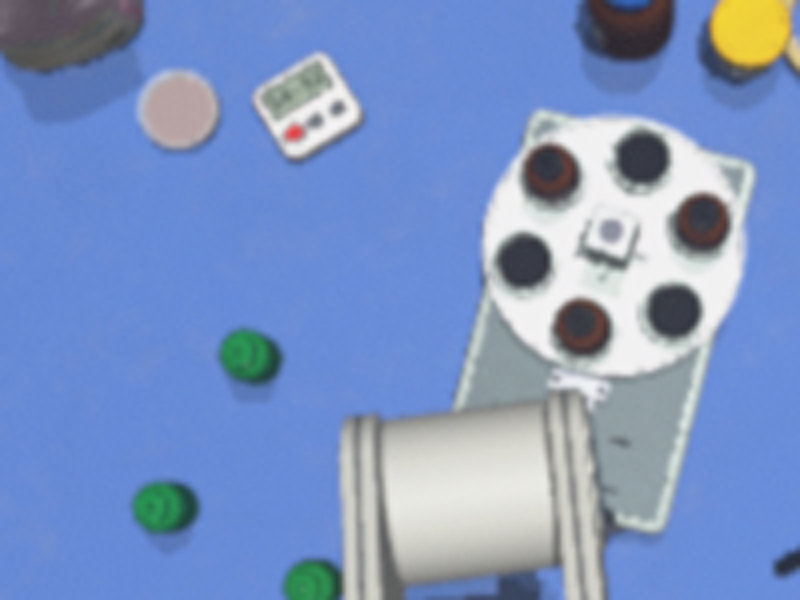

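>>> move_arm(motion=[[[0, 0, 0, 0, 0, 0, 4.5], [0, 0, 0, 0, 0, 0, 4.5], [0, 0, 0, 0, 0, 0, 4.5], [0, 0, 0, 0, 0, 0, 4.5], [0, 0, 0, 0, 0, 0, 4.5], [0, 0, 0, 0, 0, 0, 4.5]]])

```text
t: 55.43
eef_pos: [0.4354, 0.0758, 0.2287]
orientation: [0.153, 0.988, -0.0, -0.0]
contact_force: [0.7, -0.1, -0.0]
width: 0.53
```

Run:
```python
from h import *
st(); print(ctrl.finish_job())
```

```text
t 55.43 pos [435.4  75.8 228.7] jaw 72.35 tilt 0.01 F [ 0.7 -0.1 -0. ] M [-0.03  0.   -0.06] w 45.3mm j6 -1.12
the job is handed in; nothing more can be done
None
```

The mixer is set up and the job was handed in at 55 s. Nothing failed in the last checks; `finish_job` gives no verdict.

- **Carousel:** Seated on the drive shaft with the lock still in. The first try landed on the shaft tip at about 41 N in z, mostly because I was off by about 4 mm sideways. I lifted, corrected the position and it slid down freely to the seat height.
- **Bottles:** Only three brown dropper bottles were there. They stand upright in every other cup, and both last pictures show this.
- **Lock:** Pulled out about 31 mm until a further 2 mm of command moved it no more and the force rose to about 13 N, so I take that as the end stop. I had no direct reading of the lock joint.
- **Turn:** Turned about 86° counter-clockwise (1.5 rad) by the hub, judged by the tool's own angle. It ran freely.
- **Left behind:** The gripper is well clear and touches nothing. The timer and the petri dish look unmoved in the pictures.

The camera and arm positions disagreed by about 2–4 mm. I corrected for that from the grasps.

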